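# Clear the grommet panel into its box and close it

## Robot

A 6-joint arm with a two-finger parallel gripper is mounted at the origin on the work surface. World frame = base frame: x ahead of the robot, y to its left, z up, the work surface at z = 0. Lengths are in mm, angles in rad, forces in N, time in s.
With the tool pointing down it reaches from about 275 to 725 mm from the base axis. Payload 5.6 kg.
Tool frame: the origin (TCP) lies on the centre line of the jaws, within the pads' length; the fingertips stand 19 mm ahead of it and the grasp point (between the pads) is the TCP (robot.tip_reach is the distance from the TCP to the fingertips, in mm); z points along the fingers, y is the direction in which the jaws open and shut (so a half turn about z gives the same grasp; the last joint's range is limited). The gripper opens to 85 mm and grips with 20 to 120 N. Pads are 22 mm wide; open, the fingers measure 114 mm over their backs; the gripper's body (76 mm by 85 mm) begins 54 mm behind the grasp point. The pads swing forward as they close: fully open they stand 13 mm farther back than shut.
Start: joints at [-0.946, 0.255, 0.108, 0, -1.424, -0.285], TCP at [183.333, -518.538, 250.283] pointing down, gripper open.
Joint ranges: [-2.95, 2.95], [-1.21, 1.97], [-1.09, 1.5], [-2.87, 1.71], [-2.94, -0.07], [-3.05, 3.05]. Speed limits (rad/s): [2.57, 2.57, 3.14, 3.14, 3.14, 3.14].

## Interface

Orientations are given as a 3x3 rotation matrix whose columns are the frame's x, y, z axes.
In Python, from cell import readout, viewer, ticket, robot gives the robot as it stands.
- The arm moves only by the tool apply_moves, never from a script. Its arguments are lists of equal length, an entry for each row: "claw": the finger opening in cm, from 0 to 8.54; "travel": the shift along the tool's x, y, z in cm, a list of three; "twist": the turn about the tool's z in rad. In form: {"claw": [claw, ...], "travel": [[dx, dy, dz], ...], "twist": [twist, ...]}. A call has 1 to 8 rows; each row is the pose to reach, as a shift and turn from the pose commanded when the call began, along the tool's axes at that moment; what a row does not reach only later rows make up. A row lasts 1/10 s, in which the tool goes at most 50 mm and 8.59 degrees, less where a joint would pass 70% of its speed; a pose out of reach is approached as far as the arm can. A call with a gripper value outside its range is refused whole. The fingers move at their own pace and stop on an object; the grip force is fixed at half the most. Time passes only in rows, so rows that repeat a pose let the fingers close. It gives the time, the measured TCP pose, the force and the opening at its end, in the units of the state.
- readout.sense(): the state, without advancing time (a new reading comes with each control period).
- viewer.snapshot(name): name is "side" or "top" or "wrist"; returns a dict with "color" (420x560x3 uint8, red, green, blue), "mtx" (3x3 intrinsics, pixels), "world_from_camera" (4x4, takes a point from camera to world coordinates); the wrist camera has in their place "tool_from_camera" (4x4, takes a point from camera to tool coordinates, whose origin is the TCP and whose axes are the flange's). Camera axes: x right, y down, z forward; pixel columns grow to the right and rows downward; lengths in mm; the calibration is good to about 2 mm. A picture is of the moment at which its call begins: read the wrist's pose just before it. There is no depth.
- ticket.sign_off(): hands the job in, once; it reports no verdict.
The state is a dict: "t": time; "joints": joint angles; "joint_velocities": joint speeds; "tau": joint torques, N m; "ee_pos": TCP position; "eef_rot": TCP orientation; "contact_force": force on the tool from outside, world axes, zero at the start; "wrist_torque": the same for the moment, N m; "width": finger opening in mm.
Only numpy, scipy, OpenCV 4.12 (cv2) and the standard library are available. Lean on these libraries where they do the work, as an engineer would, in place of code of your own. Each camera call takes 0.05 s, during which the arm holds its last target.

## Task

Take the scraper block in the gripper and wipe all the loose grommet chips off the sorting panel, over its open edge, into the grommet box, without touching the chips with the fingers. Then put the scraper back upright in the middle of its pad, set the lid on the box and press down each of its four corners until it is fully home all round. Leave the cup, the shuttlecocks and the shuttle tube where they are.

Things in the scene. Friction and masses are not known exactly. Their poses are not given: they have to be found in the camera images.
- station: sorting panel: fixed steel tray 166 x 200 mm (own x, y), origin under its centre on the shelf. Flat top 55 mm up. Lips 8 mm wide, 12 mm above the top, along both sides (own -x, +x) and the back (own -y) leave a clear top from x -75 to 75 mm and y -92 mm to the lipless open edge at y = +100 mm. The grommet box is fixed beyond that edge.
- box: grommet box, open-topped grey plastic, fixed 3 mm beyond the panel's open edge: 180 x 110 x 53 mm (own x, y, z), origin under its centre on the shelf, axes parallel to the panel's, centre at panel y = +158 mm. Inside 156 x 100 mm, floor 4 mm, long walls 5 mm, end walls (own -x, +x) 12 mm thick. Rim at z = 53 mm, 2 mm lower than the panel top.
- box_rim (a point): centre of the box's mouth at rim height. Four stiff black clip pegs, 8 x 22 mm, are let into the tops of the end walls at box x = +-84, y = +-38 mm, under the lid's corners. Each starts 4 to 6 mm proud of the rim and holds the lid's corner up by that; about 6 N on that corner pushes it in flush; it stays where pushed, and the lid's weight does not move it
- lid: loose lid, 0.08 to 0.17 kg: plate 180 x 108 x 5 mm (own x, y, z); under it a locating block 150 x 94 mm, 8 mm deep, enters the box with 3 mm play all round; on top at the centre a grip bar 60 mm (x), 16 mm (y), 30 mm high. Origin under the block's centre; plate top at z = 13 mm, bar top at 43 mm. Fits either way round. Starts flat on the shelf to one side of the panel.
- lid_corner_a (a point): point on the lid's plate underside (5 mm below its top face) near one corner, lid x = +84, y = +38 mm, where a black mark is on the lid's top; with the lid home it is at the box rim, 53 mm above the shelf
- lid_corner_b (a point): the same at lid x = -84, y = +38 mm
- lid_corner_c (a point): the same at lid x = -84, y = -38 mm
- lid_corner_d (a point): the same at lid x = +84, y = -38 mm
- scraper: scraper block, 0.11 to 0.18 kg: black rubber foot 56 x 44 x 16 mm (own x, y, z) with an upright wooden grip 40 mm (x) by 22 mm (y) above it, from z = 16 to 60 mm. Origin at the centre of the foot's underside, z up; its long (56 mm) faces look to own -y and +y and do the pushing. Starts standing on its pad.
- pad: flat cork pad on which the scraper is kept: 130 x 90 x 4 mm, fixed flat on the shelf on the side of the panel away from the lid; origin at the centre of its underside
- chip0: white nylon grommet chip, strip 22 x 12 mm, 8 mm thick, 12 g, lying loose on the panel; origin at the centre of its underside. Absent in some runs
- chip1: white nylon grommet chip, disc 18 mm across, 8 mm thick, 12 g, lying loose on the panel; origin at the centre of its underside. Absent in some runs
- chip2: white nylon grommet chip, strip 22 x 12 mm, 8 mm thick, 12 g, lying loose on the panel; origin at the centre of its underside. Absent in some runs
- chip3: white nylon grommet chip, disc 18 mm across, 8 mm thick, 12 g, lying loose on the panel; origin at the centre of its underside. Absent in some runs
- chip4: white nylon grommet chip, strip 22 x 12 mm, 8 mm thick, 12 g, lying loose on the panel; origin at the centre of its underside. Absent in some runs
- chip5: white nylon grommet chip, disc 18 mm across, 8 mm thick, 12 g, lying loose on the panel; origin at the centre of its underside. Absent in some runs
- chip6: white nylon grommet chip, strip 22 x 12 mm, 8 mm thick, 12 g, lying loose on the panel; origin at the centre of its underside. Absent in some runs
- chip7: white nylon grommet chip, disc 18 mm across, 8 mm thick, 12 g, lying loose on the panel; origin at the centre of its underside. Absent in some runs
- chip8: white nylon grommet chip, strip 22 x 12 mm, 8 mm thick, 12 g, lying loose on the panel; origin at the centre of its underside. Absent in some runs
- cup: bystander: white ceramic cup, 78 mm across, 85 mm high, standing; origin under its centre
- shuttle0: bystander: nylon shuttlecock standing on its skirt, 66 mm across, 84 mm high; origin under its centre
- shuttle1: bystander: a second such shuttlecock
- tube: bystander: yellow shuttle tube with a white twist cap, lying along own y, 390 mm long, 72 mm across; origin under its centre
Not all that is in view belongs to the job. Of the things that look like the scraper, take the one that is nearest to the robot's base at the start.

How it is judged (in metres and radians):
On the way, in this order (a step that is already met when the one before it is completed fails the run):
1. the scraper, held in the gripper, is down on the panel (contact force between the fingers and scraper above 1 N and z of scraper in the frame of station between 0.05 and 0.062 m and x of scraper in the frame of station between -0.08 and 0.08 m and y of scraper in the frame of station between -0.14 and 0.14 m), for 0.1 s.
2. all the chips are in the box (x of chip0 in the frame of box between -0.08 and 0.08 m and y of chip0 in the frame of box between -0.052 and 0.052 m and z of each of chip0, chip1, chip2, chip3, chip4, chip5, chip6, chip7, chip8 in the frame of box below 0.042 m and x of chip1 in the frame of box between -0.08 and 0.08 m and y of chip1 in the frame of box between -0.052 and 0.052 m and x of chip2 in the frame of box between -0.08 and 0.08 m and y of chip2 in the frame of box between -0.052 and 0.052 m and x of chip3 in the frame of box between -0.08 and 0.08 m and y of chip3 in the frame of box between -0.052 and 0.052 m and x of chip4 in the frame of box between -0.08 and 0.08 m and y of chip4 in the frame of box between -0.052 and 0.052 m and x of chip5 in the frame of box between -0.08 and 0.08 m and y of chip5 in the frame of box between -0.052 and 0.052 m and x of chip6 in the frame of box between -0.08 and 0.08 m and y of chip6 in the frame of box between -0.052 and 0.052 m and x of chip7 in the frame of box between -0.08 and 0.08 m and y of chip7 in the frame of box between -0.052 and 0.052 m and x of chip8 in the frame of box between -0.08 and 0.08 m and y of chip8 in the frame of box between -0.052 and 0.052 m), for 0.2 s.
3. the scraper stands back on its pad, let go (horizontal distance between scraper and pad below 0.03 m and z of scraper in the frame of pad below 0.008 m and angle between scraper's own z axis and vertical below 0.1 rad and contact force between the fingers and scraper below 0.2 N), for 0.2 s.
4. the lid is on the box with all four corners pressed home (all of step 2 and z of each of lid_corner_a, lid_corner_b, lid_corner_c, lid_corner_d in the frame of box below 0.0552 m and horizontal distance between lid and box below 0.008 m and angle between the x axis of lid and the x axis of box, either way round below 0.1 rad and angle between lid's own z axis and vertical below 0.06 rad), for 0.2 s.
At the end, for the whole second after the job is handed in: every chip lies inside the box below the rim; the lid is on the box, centred within 8 mm, with each corner within 2 mm of the rim; the scraper stands upright on its pad, within 30 mm of the pad's centre; all at rest (all of step 4 and horizontal distance between scraper and pad below 0.03 m and z of scraper in the frame of pad below 0.008 m and angle between scraper's own z axis and vertical below 0.1 rad and linear speed of each of lid, scraper below 0.02 m/s); the robot touches nothing.
It fails at once if a chip is touched by the fingers (contact force between the fingers and chip0 above 1 N or contact force between the fingers and chip1 above 1 N or contact force between the fingers and chip2 above 1 N or contact force between the fingers and chip3 above 1 N or contact force between the fingers and chip4 above 1 N or contact force between the fingers and chip5 above 1 N or contact force between the fingers and chip6 above 1 N or contact force between the fingers and chip7 above 1 N or contact force between the fingers and chip8 above 1 N).
It fails at once if a bystander is moved more than 30 mm (distance of any of cup, shuttle0, shuttle1, tube from where it was at the start of the episode above 0.03 m).
Of chip0, chip1, chip2, chip3, chip4, chip5, chip6, chip7, chip8 only 4 to 9 are there at a start; the rules pass over those that are not, and their reading is None.
At some moment in a run one of lid, scraper may be knocked a few centimetres aside while the robot is not near it.
Once in a run the grip may slacken for a moment while it holds something.
It also fails if it takes over 208 s, if anything falls off the work surface, if the arm or the gripper's body presses on something with over 40 N, if the wrist force passes 120 N, or if a joint passes its speed limit or range.

## Working session

There is one attempt and no reset: what is moved stays moved. The work goes in short steps, Python scripts to look and compute and a tool call to move; the robot and the scene stay as the last step left them, time stands still between calls to the robot, and variables do not carry over. Pictures are saved under pics/ and viewed, and the job is handed in when it is done.

Besides the shell and the picture viewer there is one more tool, called as a command line: name --pt "numbers of a row" for each row, then --argument value for the rest. apply_moves: Moves the arm, as the interface text tells. Its arguments: {"type":"object","properties":{"claw":{"type":"array"},"travel":{"type":"array"},"twist":{"type":"array"}},"required":["claw","travel","twist"]}

```bash
ls; mkdir -p pics; python3 - <<'E'
from cell import readout, viewer, ticket, robot
import cv2,json,numpy as np
np.set_printoptions(precision=3,suppress=True)
s=readout.sense();print(s)
for n in("side","top","wrist"):
    r=viewer.snapshot(n);cv2.imwrite(f"pics/{n}0.png",r["color"][:,:,::-1]);print(n,r["mtx"].tolist());print(r.get("world_from_camera",r.get("tool_from_camera")))
E
```

```text
pics
{'t': 0.0, 'joints': array([-0.946,  0.256,  0.107, -0.   , -1.424, -0.285]), 'joint_velocities': array([-0.002,  0.001, -0.001,  0.   , -0.   , -0.001]), 'tau': array([ -0.001, -38.663,  23.794,   5.365,  -0.006,   0.   ]), 'ee_pos': array([ 183.212, -518.078,  249.365]), 'eef_rot': array([[-0.943, -0.333, -0.001],
       [-0.333,  0.943,  0.002],
       [ 0.   ,  0.002, -1.   ]]), 'contact_force': array([ 0.393,  0.481, -0.935]), 'wrist_torque': array([-0.005, -0.009, -0.009]), 'width': 85.45046995648126}
side [[430.4449141484432, 0.0, 273.62622397629383], [0.0, 430.4449141484432, 211.83734851476854], [0.0, 0.0, 1.0]]
[[ -0.925  -0.259   0.278 229.473]
 [ -0.379   0.591  -0.712 796.781]
 [  0.02   -0.764  -0.645 842.571]
 [  0.      0.      0.      1.   ]]
top [[426.41127242846477, 0.0, 275.24400982136456], [0.0, 426.41127242846477, 213.24872353490025], [0.0, 0.0, 1.0]]
[[  -0.004   -0.998    0.057  505.08 ]
 [  -1.       0.005    0.016  -90.932]
 [  -0.016   -0.057   -0.998 1302.704]
 [   0.       0.       0.       1.   ]]
wrist [[314.2714381597342, 0.0, 280.7862087200089], [0.0, 314.2714381597342, 211.61553930713933], [0.0, 0.0, 1.0]]
[[  -0.      -0.947   -0.321   82.988]
 [   1.      -0.       0.001    0.557]
 [  -0.001   -0.321    0.947 -124.502]
 [   0.       0.       0.       1.   ]]
```

View pics/top0.png

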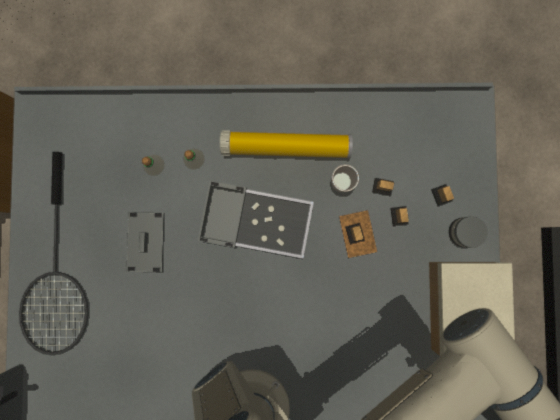

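View pics/side0.png

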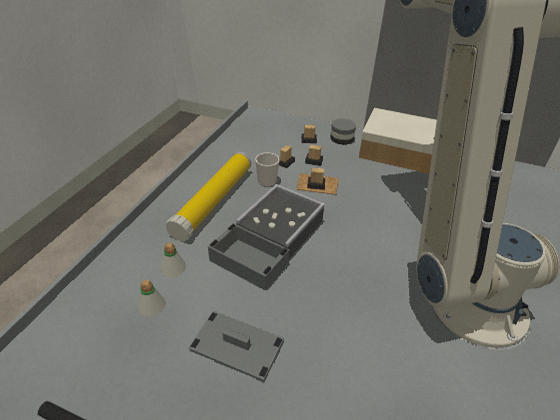

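View pics/wrist0.png

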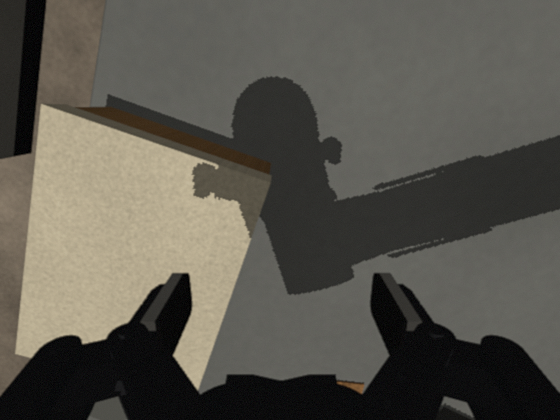

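Scraper candidates in the top view are (356,233) on the pad, (401,215), (385,186) and (444,194). The base is at about (245,378), so (356,233) is the nearest, and it is the one on the pad. I'll check it in a close crop.

```bash
cat > h.py <<'E'
from cell import readout, viewer, ticket, robot
import cv2,numpy as np
np.set_printoptions(precision=2,suppress=True)
def snap(n):
    s=readout.sense(); r=viewer.snapshot(n)
    if n=="wrist":
        T=np.eye(4);T[:3,:3]=s["eef_rot"];T[:3,3]=s["ee_pos"];r["W"]=T@r["tool_from_camera"]
    else: r["W"]=r["world_from_camera"]
    r["bgr"]=np.ascontiguousarray(r["color"][:,:,::-1]);return r
def ray(r,uv,z):
    d=r["W"][:3,:3]@np.linalg.inv(r["mtx"])@np.array([uv[0],uv[1],1.]);o=r["W"][:3,3]
    return (o+d*(z-o[2])/d[2])
def pix(r,p):
    W=r["W"];q=W[:3,:3].T@(np.array(p,float)-W[:3,3]);q=r["mtx"]@q;return q[:2]/q[2]
def crop(r,u0,v0,u1,v1,k,f):
    cv2.imwrite("pics/"+f,cv2.resize(r["bgr"][v0:v1,u0:u1],None,fx=k,fy=k,interpolation=cv2.INTER_CUBIC))
E
python3 - <<'E'
from h import *
r=snap("top");crop(r,190,170,330,270,5,"c1.png");crop(r,320,150,460,260,5,"c2.png");crop(r,110,195,190,285,6,"c3.png")
for uv in [(356,233),(401,215),(385,186),(444,194)]: p=ray(r,uv,60);print(uv,p,np.hypot(*p[:2]))
E
```

```text
(356, 233) [ 516.91 -305.64   60.  ] 600.5116200140858
(401, 215) [ 568.56 -436.77   60.  ] 716.9601447690457
(385, 186) [ 653.53 -392.07   60.  ] 762.116191289536
(444, 194) [ 629.07 -562.54   60.  ] 843.9125666469358
```

View pics/c1.png

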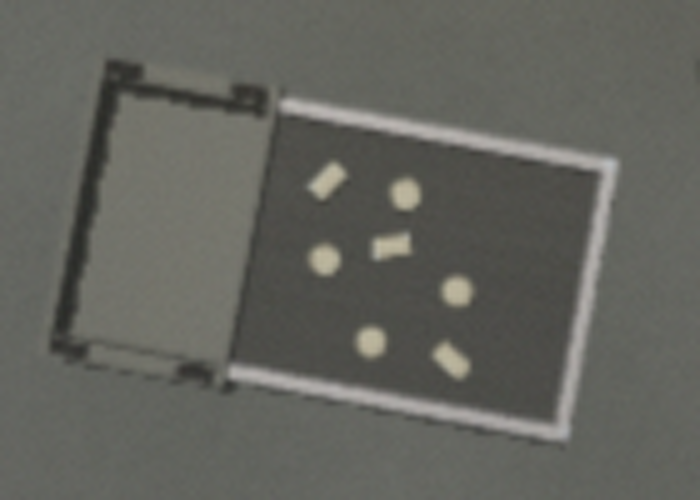

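View pics/c2.png

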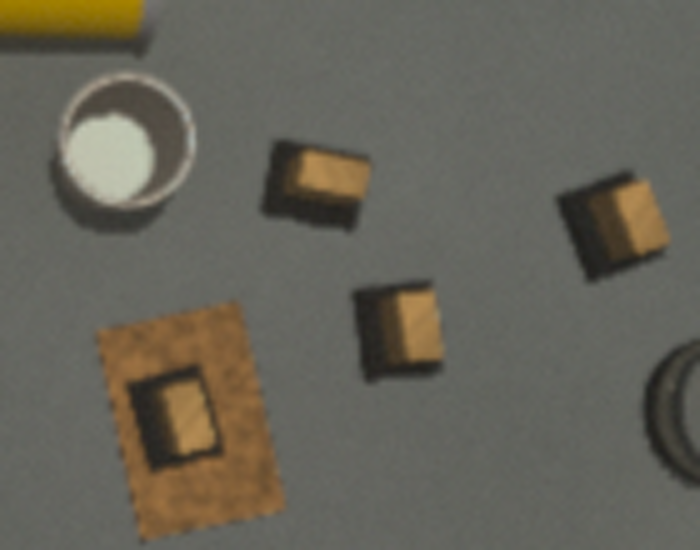

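View pics/c3.png

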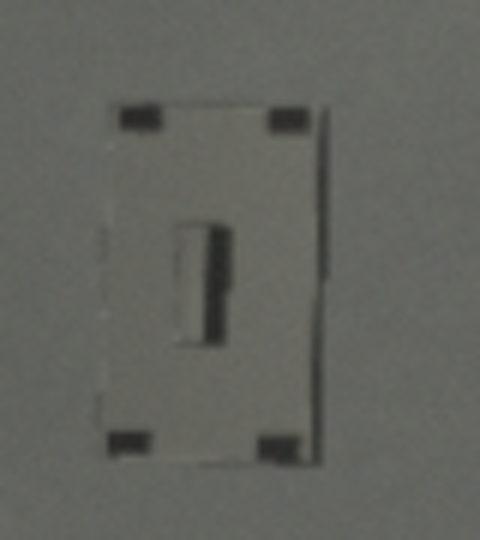

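The crop confirms (356,233): it is the scraper standing on the cork pad. Seven white chips lie on the panel: strips at crop (327,181), (391,246) and (452,360), and discs at (405,193), (325,260), (457,291) and (371,342). The lid is at the left with its bar along the image vertical.

```bash
cat >> h.py <<'E'
def fit2(own,w):
    own=np.array(own,float);w=np.array(w)[:,:2];a=own.mean(0);b=w.mean(0)
    H=(own-a).T@(w-b);t=np.arctan2(H[0,1]-H[1,0],H[0,0]+H[1,1]);R=np.array([[np.cos(t),-np.sin(t)],[np.sin(t),np.cos(t)]])
    c=b-R@a;return c,t,(own@R.T+c)-w
E
python3 - <<'E'
from h import *
r=snap("top")
P=[(617,160),(567,440),(282,100),(230,375)]
w=[ray(r,(190+u/5-.4,170+v/5-.4),67) for u,v in P]
c,t,e=fit2([(83,-100),(-83,-100),(83,100),(-83,100)],w);print("station",c,t,e)
R=np.array([[np.cos(t),-np.sin(t)],[np.sin(t),np.cos(t)]])
for u,v in [(327,181),(391,246),(452,360),(405,193),(325,260),(457,291),(371,342)]:
    p=ray(r,(190+u/5-.4,170+v/5-.4),63);print("chip",p[:2],R.T@(p[:2]-c))
P=[(97,332),(238,302),(284,512),(143,542)]
w=[ray(r,(320+u/5-.4,150+v/5-.4),4) for u,v in P]
print("pad",fit2([(65,45),(65,-45),(-65,-45),(-65,45)],w))
P=[(130,383),(197,366),(220,448),(152,470)]
w=[ray(r,(320+u/5-.4,150+v/5-.4),20) for u,v in P];w=w[0:1]+w[1:]
print("foot",fit2([(28,22),(28,-22),(-28,-22),(-28,22)],w))
P=[(163,388),(204,376),(214,444),(178,455)]
w=[ray(r,(320+u/5-.4,150+v/5-.4),64) for u,v in P]
print("grip",fit2([(20,11),(20,-11),(-20,-11),(-20,11)],w), np.mean(w,0))
P=[(140,119),(288,119),(278,448),(130,442)]
w=[ray(r,(110+u/6-.4,195+v/6-.4),13) for u,v in P]
print("lid",fit2([(84,38),(84,-38),(-84,-38),(-84,38)],w))
E
```

```text
station [546.17 -68.81] -0.18761339822120607 [[ 0.59 -1.23]
 [-0.71 -0.57]
 [ 1.7   0.52]
 [-1.58  1.27]]
chip [597.47 -12.5 ] [39.9  64.89]
chip [559.32 -49.73] [ 9.36 21.2 ]
chip [492.95 -84.92] [-49.28 -25.75]
chip [590.21 -58.  ] [41.25 18.84]
chip [551.36 -11.26] [-5.64 57.51]
chip [532.95 -88.02] [ -9.4  -21.34]
chip [503.58 -37.93] [-47.61  22.4 ]
pad (array([ 514.58, -320.37]), np.float64(0.2019627535276094), array([[-0.11,  1.27],
       [ 0.11, -1.08],
       [ 0.15, -1.53],
       [-0.14,  1.34]]))
foot (array([ 517.49, -308.21]), np.float64(0.25756053504379667), array([[ 1.15,  1.94],
       [ 2.35, -0.37],
       [-2.63, -1.66],
       [-0.87,  0.1 ]]))
grip (array([ 517.6 , -309.43]), np.float64(0.19655220190312264), array([[ 1.36, -0.51],
       [-1.18,  1.7 ],
       [-1.07, -0.96],
       [ 0.89, -0.23]])) [ 517.6  -309.43   64.  ]
lid (array([494.47, 326.52]), np.float64(-0.01888461617528304), array([[ 2.29,  0.14],
       [ 1.24, -0.38],
       [-0.86, -0.39],
       [-2.67,  0.63]]))
```

```bash
cat >> h.py <<'E'
ST=np.array([546.17,-68.81]);TH=-0.1876
def R2(t): return np.array([[np.cos(t),-np.sin(t)],[np.sin(t),np.cos(t)]])
def w_of(x,y): return R2(TH)@[x,y]+ST
def go(x,y,z,ang=None,box=None):
    """print travel(cm), twist to put TCP at world xyz with tool y axis at world angle ang (mod pi)"""
    s=readout.sense();R=s["eef_rot"];d=R.T@(np.array([x,y,z])-s["ee_pos"])/10
    tw=0
    if ang is not None:
        a=np.arctan2(R[1,1],R[0,1]);tw=-((ang-a+np.pi/2)%np.pi-np.pi/2)
    print("t",round(s["t"],1),"ee",s["ee_pos"],"q",s["joints"],"w",round(s["width"],1),"F",s["contact_force"],"-> travel",d,"twist",round(tw,3),"rows",np.ceil(max(np.linalg.norm(d)/5,abs(tw)/.15)))
E
python3 -c "
from h import *
go(517.5,-309,200,np.pi/2+.2)"
```

```text
t 0.2 ee [ 183.26 -518.37  249.89] q [-0.95  0.26  0.11 -0.   -1.42 -0.28] w 85.6 F [-0.17  0.12  0.43] -> travel [-38.49   8.6    4.99] twist 0.14 rows 8.0
```

apply_moves --claw '[8.5,8.5,8.5,8.5,8.5,8.5,8.5,8.5]' --pt "-38.5 8.6 5" --pt "-38.5 8.6 5" --pt "-38.5 8.6 5" --pt "-38.5 8.6 5" --pt "-38.5 8.6 5" --pt "-38.5 8.6 5" --pt "-38.5 8.6 5" --pt "-38.5 8.6 5" --twist '[0.14,0.14,0.14,0.14,0.14,0.14,0.14,0.14]'

```text
t: 1.05
ee_pos: [518.6, -308.0, 200.2]
eef_rot: [[-0.98, -0.199, 0.0], [-0.199, 0.98, -0.0], [-0.0, -0.0, -1.0]]
contact_force: [-0.5, -1.3, -0.2]
width: 85.3
```

apply_moves --claw '[8.5,8.5,8.5]' --pt "0 0 0" --pt "0 0 0" --pt "0 0 0" --twist '[0,0,0]'

```text
t: 1.35
ee_pos: [516.7, -309.9, 200.5]
eef_rot: [[-0.98, -0.198, -0.0], [-0.198, 0.98, -0.0], [0.0, -0.0, -1.0]]
contact_force: [0.4, -0.3, -0.1]
width: 84.9
```

```bash
python3 -c "
from h import *
go(517.5,-309,200,np.pi/2+.2)
r=snap('wrist');cv2.imwrite('pics/w1.png',r['bgr']);np.save('w1',r['W'])
print(pix(r,[517.5,-309,64]))"
```

```text
t 1.4 ee [ 516.66 -309.86  200.49] q [-0.28  0.38  0.15  0.   -1.35 -1.09] w 84.9 F [ 0.42 -0.27 -0.15] -> travel [-0.1   0.07  0.05] twist -0.001 rows 1.0
[280.83 206.99]
```

View pics/w1.png

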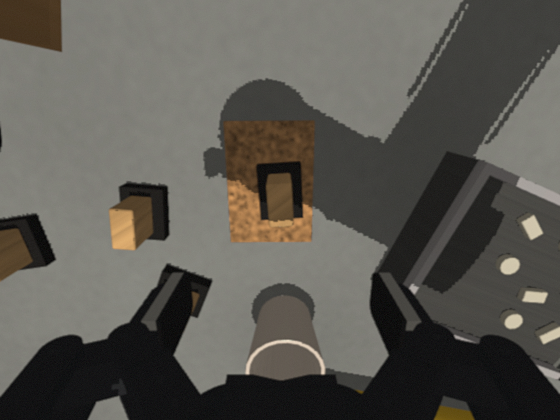

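```bash
python3 -c "
from h import *
im=cv2.imread('pics/w1.png');cv2.imwrite('pics/c4.png',cv2.resize(im[110:250,210:330],None,fx=5,fy=4.2,interpolation=cv2.INTER_CUBIC))"
```

```text
(no output)
```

View pics/c4.png

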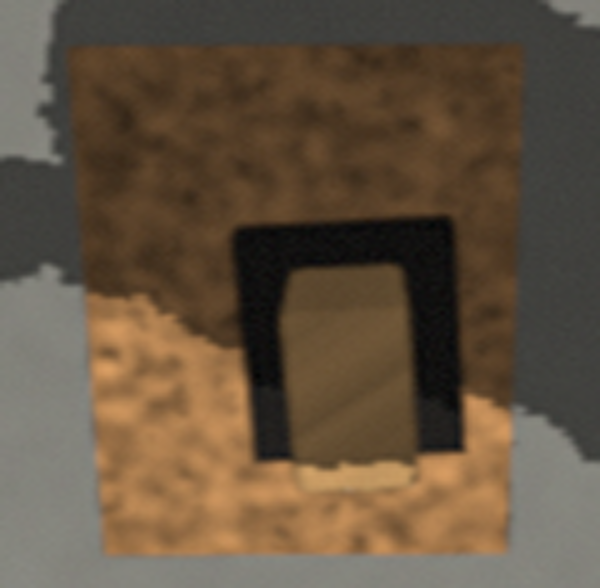

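```bash
python3 -c "
from h import *
r=snap('wrist');r['W']=np.load('w1.npy')
q=lambda P,z:[ray(r,(210+u/5-.4,110+v/4.2-.4),z) for u,v in P]
o=np.array([(-1,-1),(-1,1),(1,1),(1,-1)])
print('foot',fit2(o*[28,22],q([(235,228),(453,215),(463,452),(255,462)],20)))
print('grip',fit2(o*[20,11],q([(283,312),(410,305),(415,488),(302,490)],64)))
print('pad',fit2(o*[65,45],q([(70,45),(523,45),(508,553),(105,553)],4)))
"
```

```text
foot (array([ 515.27, -310.35]), np.float64(0.25567627303770996), array([[ 0.94, -0.68],
       [ 1.16,  0.9 ],
       [-1.09,  0.39],
       [-1.01, -0.61]]))
grip (array([ 515.87, -309.96]), np.float64(0.250365572893239), array([[-0.49, -0.27],
       [-0.25,  0.15],
       [-0.14,  0.9 ],
       [ 0.88, -0.78]]))
pad (array([ 514.52, -321.17]), np.float64(0.20267495625197796), array([[-0.01, -0.43],
       [-0.52,  0.54],
       [ 0.09,  0.02],
       [ 0.45, -0.14]]))
```

```bash
python3 -c "
from h import *
go(515.6,-310.1,46,np.pi/2+.253)"
```

```text
t 1.4 ee [ 516.34 -310.29  200.86] q [-0.28  0.38  0.15  0.   -1.35 -1.09] w 85.1 F [ 0.5   0.67 -0.77] -> travel [ 0.08  0.04 15.49] twist -0.055 rows 4.0
```

apply_moves --claw '[8.5,8.5,8.5,8.5,8.5,8.5]' --pt "0.08 0 5" --pt "0.08 0 10" --pt "0.08 0 13" --pt "0.08 0 15.5" --pt "0.08 0 15.5" --pt "0.08 0 15.5" --twist '[-0.055,-0.055,-0.055,-0.055,-0.055,-0.055]'

```text
t: 2.05
ee_pos: [516.2, -310.6, 46.4]
eef_rot: [[-0.968, -0.251, 0.0], [-0.251, 0.968, -0.001], [-0.0, -0.001, -1.0]]
contact_force: [-0.4, 0.1, 1.6]
width: 85.2
```

apply_moves --claw '[1.5,1.5,1.5,1.5,1.5,1.5,1.5,1.5]' --pt "0 0 0" --pt "0 0 0" --pt "0 0 0" --pt "0 0 0" --pt "0 0 0" --pt "0 0 0" --pt "0 0 0" --pt "0 0 0" --twist '[0,0,0,0,0,0,0,0]'

```text
t: 2.85
ee_pos: [516.7, -309.8, 46.0]
eef_rot: [[-0.968, -0.252, 0.001], [-0.252, 0.968, -0.001], [-0.001, -0.001, -1.0]]
contact_force: [-1.4, 0.6, 5.2]
width: 21.4
```

apply_moves --claw '[1.5,1.5,1.5,1.5,1.5]' --pt "0 0 -3" --pt "0 0 -7" --pt "0 0 -11" --pt "0 0 -11" --pt "0 0 -11" --twist '[0,0,0,0,0]'

```text
t: 3.35
ee_pos: [516.4, -309.3, 155.4]
eef_rot: [[-0.968, -0.252, 0.001], [-0.252, 0.968, 0.001], [-0.001, 0.0, -1.0]]
contact_force: [-0.9, 0.0, -3.3]
width: 21.2
```

```bash
python3 -c "
from h import *
p=w_of(0,-64)
go(*p,200,np.pi/2+TH)
r=snap('wrist');cv2.imwrite('pics/w2.png',r['bgr'])
r=snap('side');crop(r,220,100,400,240,4,'s2.png')
"
```

```text
t 3.4 ee [ 516.36 -309.33  155.37] q [-0.28  0.4   0.07 -0.   -1.24 -1.04] w 21.2 F [-0.86  0.05 -3.27] -> travel [-6.21 16.74 -4.45] twist 0.442 rows 4.0
```

View pics/w2.png

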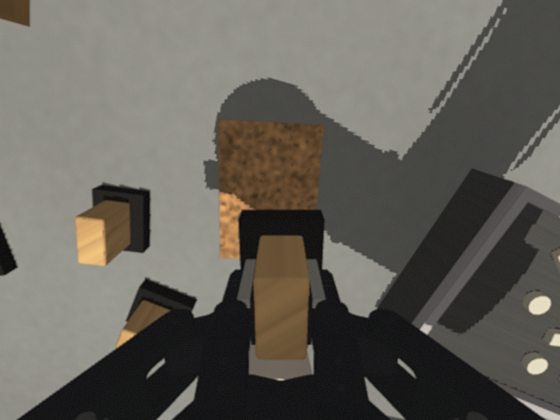

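View pics/s2.png

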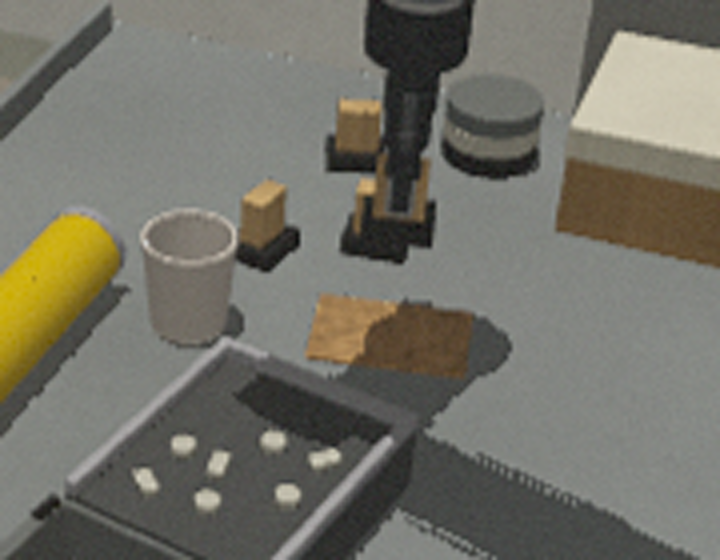

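The scraper is held upright and clear of the pad. Next I move over the panel's back end.

apply_moves --claw '[1.5,1.5,1.5,1.5,1.5,1.5,1.5,1.5]' --pt "-1.5 4.5 -3" --pt "-3 8.5 -4" --pt "-4.5 12.5 -4" --pt "-6.2 16.7 -4" --pt "-6.2 16.7 -4" --pt "-6.2 16.7 -4" --pt "-6.2 16.7 -4" --pt "-6.2 16.7 -4" --twist '[0.12,0.24,0.36,0.442,0.442,0.442,0.442,0.442]'

```text
t: 4.25
ee_pos: [533.8, -133.4, 194.6]
eef_rot: [[-0.982, 0.187, -0.001], [0.187, 0.982, -0.0], [0.001, -0.0, -1.0]]
contact_force: [-0.5, -0.1, -0.9]
width: 21.3
```

```bash
python3 -c "
from h import *
p=w_of(0,-64)
go(*p,98.5,np.pi/2+TH)
r=snap('wrist');cv2.imwrite('pics/w3.png',r['bgr']);np.save('w3',r['W'])
"
```

```text
t 4.2 ee [ 533.81 -133.44  194.64] q [ 0.04  0.28 -0.    0.   -1.29 -1.8 ] w 21.3 F [-0.53 -0.08 -0.92] -> travel [-0.02  0.18  9.61] twist -0.001 rows 2.0
```

View pics/w3.png

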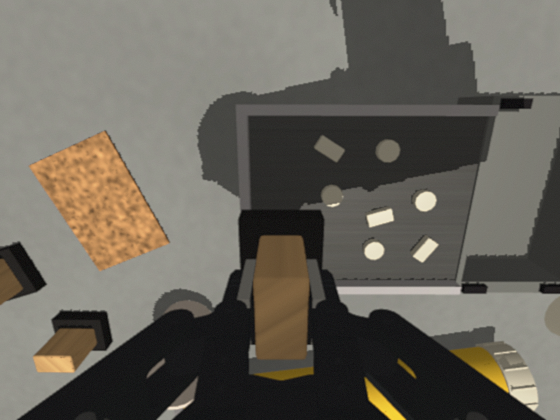

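```bash
python3 -c "
from h import *
r=snap('wrist');r['W']=np.load('w3.npy')
for o in [(-83,-100,67),(-83,100,67),(-75,-92,67),(-75,100,55),(75,100,55),(83,100,67)]:
  print(o,pix(r,[*w_of(*o[:2]),o[2]]))
for uv in [(329,148),(387,151),(332,195),(380,217),(425,201),(374,250),(426,249)]:print(uv,R2(TH).T@(ray(r,uv,62)[:2]-ST))
crop(r,220,90,360,220,1,'x.png')
b=cv2.imread('pics/w3.png');cv2.imwrite('pics/c5.png',cv2.resize(b[90:300,220:520],None,fx=2.6,fy=2.6))
"
```

```text
(-83, -100, 67) [235.24 106.04]
(-83, 100, 67) [498.1  105.75]
(-75, -92, 67) [246.14 117.  ]
(-75, 100, 55) [486.15 116.23]
(75, 100, 55) [453.65 279.88]
(83, 100, 67) [458.88 294.22]
(329, 148) [-50.75 -26.39]
(387, 151) [-48.3   20.77]
(332, 195) [-11.34 -21.96]
(380, 217) [ 8.52 20.76]
(425, 201) [-5.94 57.76]
(374, 250) [40.07 18.5 ]
(426, 249) [39.14 65.21]
```

View pics/c5.png

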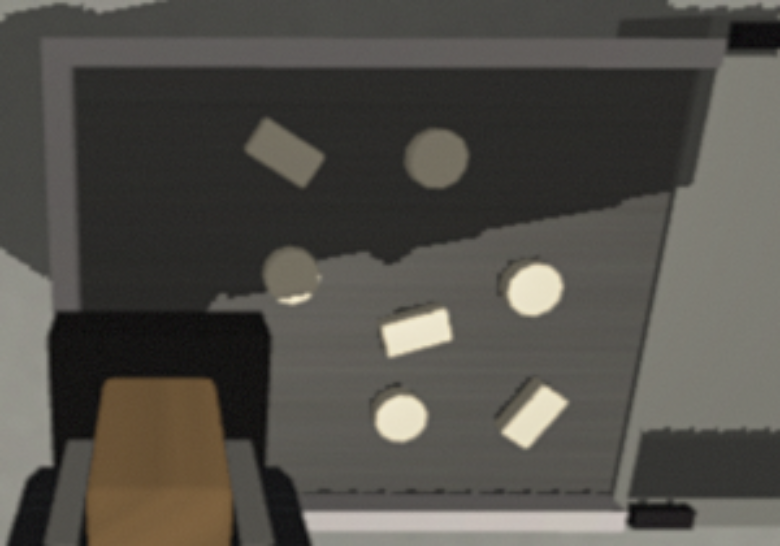

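apply_moves --claw '[1.5,1.5,1.5,1.5,1.5,1.5]' --pt "0 0.15 4" --pt "0 0.15 7.5" --pt "0 0.15 9" --pt "0 0.15 9.6" --pt "0 0.15 9.6" --pt "0 0.15 9.6" --twist '[0,0,0,0,0,0]'

```text
t: 4.95
ee_pos: [535.4, -131.3, 100.6]
eef_rot: [[-0.982, 0.186, 0.002], [0.186, 0.982, -0.0], [-0.002, 0.0, -1.0]]
contact_force: [0.8, 0.1, -2.2]
width: 21.1
```

```bash
python3 -c "
from h import *
p=w_of(0,112)
go(*p,98.5,np.pi/2+TH)
r=snap('side');crop(r,200,140,380,290,4,'s3.png')
"
```

```text
t 5.0 ee [ 535.4  -131.33  100.6 ] q [ 0.04  0.35 -0.16  0.   -1.06 -1.8 ] w 21.1 F [ 0.76  0.13 -2.22] -> travel [ 0.11 17.54  0.21] twist 0.0 rows 4.0
```

View pics/s3.png

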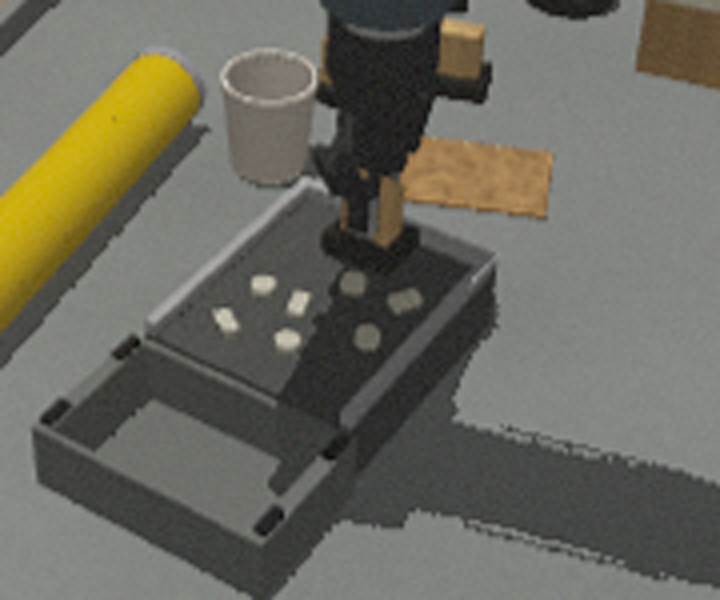

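apply_moves --claw '[1.5,1.5,1.5,1.5,1.5,1.5,1.5,1.5]' --pt "0 0 0.15" --pt "0 1 0.15" --pt "0 2.2 0.15" --pt "0 3.4 0.15" --pt "0 4.6 0.15" --pt "0 5.8 0.15" --pt "0 7 0.15" --pt "0 8.2 0.15" --twist '[0,0,0,0,0,0,0,0]'

```text
t: 5.8
ee_pos: [549.9, -49.2, 97.9]
eef_rot: [[-0.983, 0.186, -0.0], [0.186, 0.983, -0.0], [0.0, -0.0, -1.0]]
contact_force: [-0.7, -0.4, -1.7]
width: 20.9
```

```bash
python3 -c "
from h import *
p=w_of(0,112)
go(*p,98.5,np.pi/2+TH)
r=snap('side');crop(r,200,140,380,290,4,'s4.png')
"
```

```text
t 5.8 ee [549.93 -49.23  97.89] q [ 0.19  0.35 -0.16  0.   -1.06 -1.95] w 20.9 F [-0.66 -0.41 -1.75] -> travel [-0.    9.21 -0.06] twist 0.001 rows 2.0
```

View pics/s4.png

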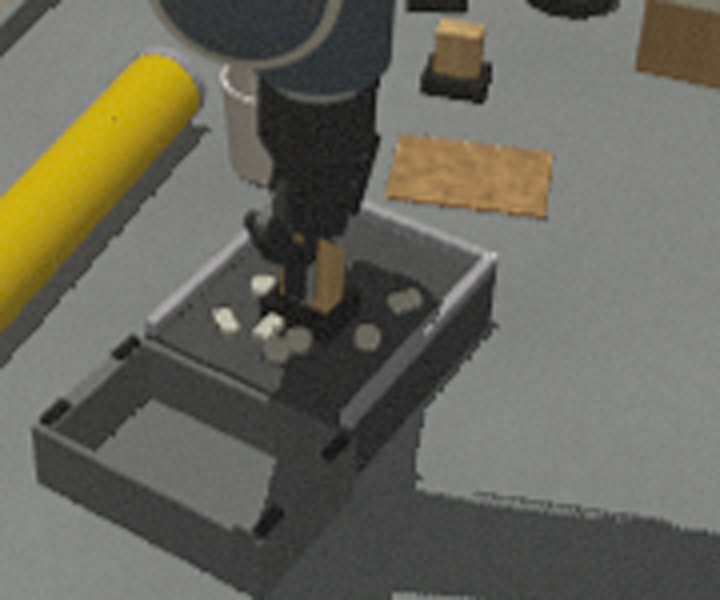

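The three chips in the centre lane are moving ahead of the foot. I'll continue over the edge.

apply_moves --claw '[1.5,1.5,1.5,1.5,1.5,1.5,1.5,1.5]' --pt "0 1.2 0" --pt "0 2.4 0" --pt "0 3.6 0" --pt "0 4.8 0" --pt "0 6 0" --pt "0 7.2 0" --pt "0 8.2 0" --pt "0 9.2 0" --twist '[0,0,0,0,0,0,0,0]'

```text
t: 6.65
ee_pos: [567.0, 40.9, 97.8]
eef_rot: [[-0.983, 0.186, -0.0], [0.186, 0.983, 0.0], [0.0, -0.0, -1.0]]
contact_force: [-0.0, -0.1, -1.9]
width: 21.1
```

apply_moves --claw '[1.5,1.5,1.5]' --pt "0 0 0" --pt "0 0 0" --pt "0 0 -6" --twist '[0,0,0]'

```text
t: 6.95
ee_pos: [561.9, 39.1, 141.3]
eef_rot: [[-0.982, 0.188, -0.016], [0.188, 0.982, -0.002], [0.015, -0.005, -1.0]]
contact_force: [2.0, 0.6, -2.1]
width: 21.3
```

```bash
python3 -c "
from h import *
p=w_of(-44,-66)
go(*p,150,np.pi/2+TH)
r=snap('side');crop(r,200,140,380,290,4,'s5.png')
"
```

```text
t 7.0 ee [561.93  39.06 141.28] q [ 0.35  0.35 -0.04 -0.   -1.19 -2.1 ] w 21.3 F [ 1.95  0.64 -2.12] -> travel [  3.93 -17.5   -0.72] twist -0.001 rows 4.0
```

View pics/s5.png

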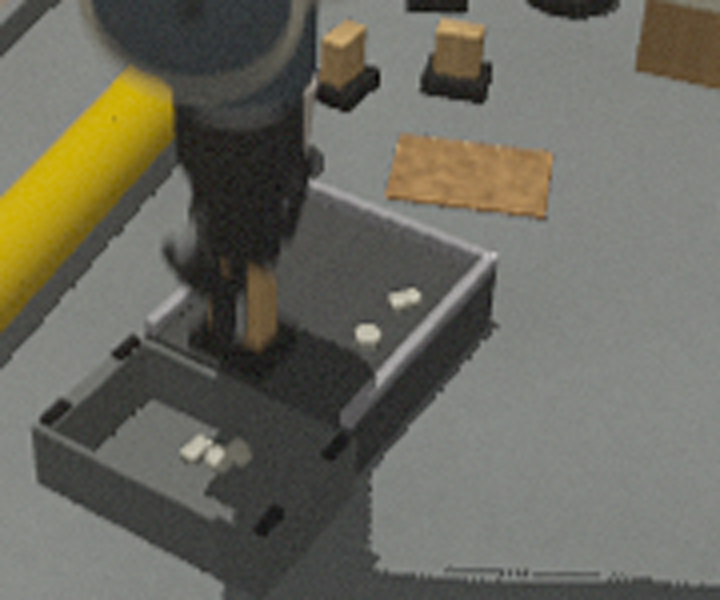

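apply_moves --claw '[1.5,1.5,1.5,1.5,1.5,1.5,1.5,1.5]' --pt "0.6 -2.5 0" --pt "2 -7 0" --pt "3 -11 0" --pt "4 -15 0" --pt "4.4 -17.8 0" --pt "4.4 -17.8 0" --pt "4.4 -17.8 0" --pt "4.4 -17.8 0" --twist '[0,0,0,0,0,0,0,0]'

```text
t: 7.8
ee_pos: [490.8, -126.4, 148.0]
eef_rot: [[-0.983, 0.186, 0.001], [0.186, 0.983, 0.0], [-0.001, 0.0, -1.0]]
contact_force: [0.4, 0.0, -1.7]
width: 21.2
```

```bash
python3 -c "
from h import *
p=w_of(-44,-66)
go(*p,98.,np.pi/2+TH)
r=snap('side');crop(r,200,140,380,290,4,'s6.png')
"
```

```text
t 7.8 ee [ 490.84 -126.43  148.04] q [ 0.06  0.23 -0.2  -0.   -1.15 -1.82] w 21.2 F [ 0.42  0.05 -1.66] -> travel [0.04 0.09 5.  ] twist 0.0 rows 2.0
```

View pics/s6.png

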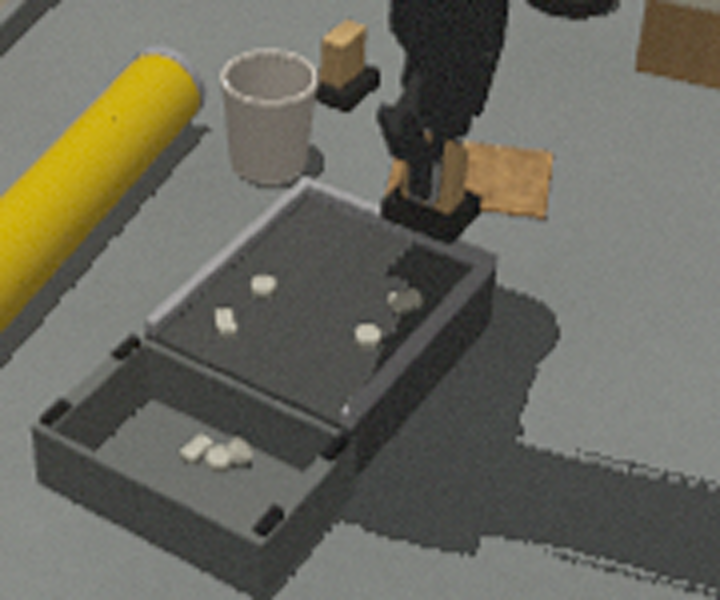

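apply_moves --claw '[1.5,1.5,1.5,1.5,1.5]' --pt "0 0.1 2.5" --pt "0 0.1 4" --pt "0 0.1 5" --pt "0 0.1 5" --pt "0 0.1 5" --twist '[0,0,0,0,0]'

```text
t: 8.35
ee_pos: [491.2, -125.3, 98.1]
eef_rot: [[-0.983, 0.185, 0.001], [0.185, 0.983, -0.0], [-0.001, -0.0, -1.0]]
contact_force: [0.3, 0.7, -1.6]
width: 21.3
```

apply_moves --claw '[1.5,1.5,1.5,1.5,1.5,1.5,1.5,1.5]' --pt "0 1.2 0" --pt "0 2.4 0" --pt "0 3.6 0" --pt "0 4.8 0" --pt "0 6 0" --pt "0 7.2 0" --pt "0 8.4 0" --pt "0 9.6 0" --twist '[0,0,0,0,0,0,0,0]'

```text
t: 9.15
ee_pos: [508.7, -30.4, 97.9]
eef_rot: [[-0.983, 0.186, 0.0], [0.186, 0.983, -0.0], [-0.0, -0.0, -1.0]]
contact_force: [0.8, -0.3, -2.1]
width: 21.4
```

```bash
python3 -c "
from h import *
p=w_of(-44,112)
go(*p,98.,np.pi/2+TH)
r=snap('side');crop(r,200,140,380,290,4,'s7.png')
"
```

```text
t 9.2 ee [508.75 -30.35  97.86] q [ 0.25  0.28 -0.27  0.   -1.03 -2.01] w 21.4 F [ 0.76 -0.28 -2.1 ] -> travel [ 0.    8.12 -0.01] twist 0.0 rows 2.0
```

View pics/s7.png

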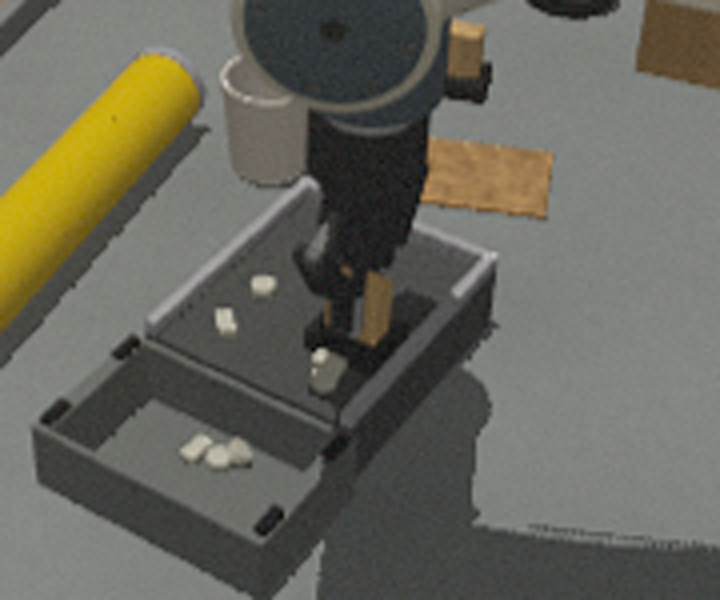

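apply_moves --claw '[1.5,1.5,1.5,1.5,1.5,1.5,1.5,1.5]' --pt "0 1.2 0" --pt "0 2.4 0" --pt "0 3.6 0" --pt "0 4.8 0" --pt "0 6 0" --pt "0 7.2 0" --pt "0 8.1 0" --pt "0 8.1 0" --twist '[0,0,0,0,0,0,0,0]'

```text
t: 10.0
ee_pos: [524.0, 49.4, 97.8]
eef_rot: [[-0.983, 0.185, 0.0], [0.185, 0.983, 0.0], [-0.0, 0.0, -1.0]]
contact_force: [0.3, -0.5, -1.4]
width: 21.4
```

apply_moves --claw '[1.5,1.5,1.5,1.5,1.5]' --pt "0 0 0" --pt "0 0 -3" --pt "0 0 -5" --pt "0 0 -5" --pt "0 0 -5" --twist '[0,0,0,0,0]'

```text
t: 10.5
ee_pos: [523.4, 47.9, 147.8]
eef_rot: [[-0.982, 0.187, 0.0], [0.187, 0.982, 0.001], [-0.0, 0.001, -1.0]]
contact_force: [-0.9, -0.4, -2.7]
width: 21.3
```

```bash
python3 -c "
from h import *
p=w_of(44,-40)
go(*p,148.,np.pi/2+TH)
r=snap('side');crop(r,200,140,380,290,4,'s8.png')
"
```

```text
t 10.5 ee [523.42  47.91 147.77] q [ 0.39  0.26 -0.15 -0.   -1.16 -2.15] w 21.3 F [-0.87 -0.44 -2.69] -> travel [ -8.82 -15.04  -0.03] twist -0.0 rows 4.0
```

View pics/s8.png

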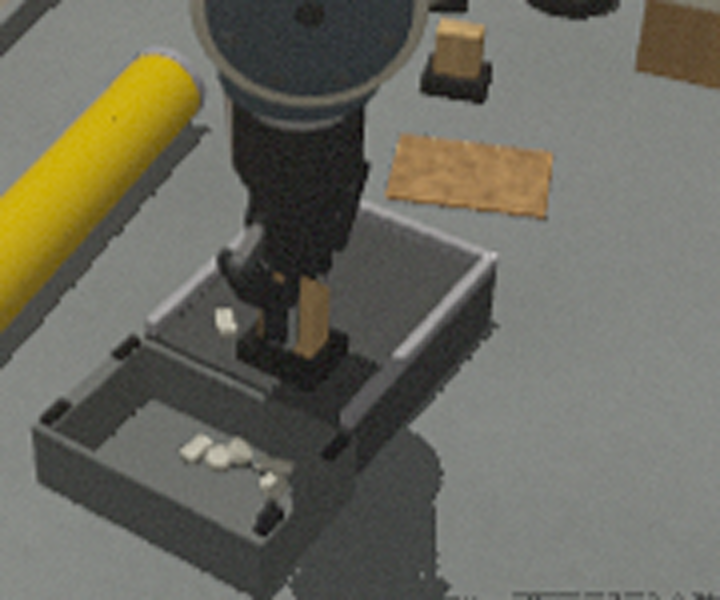

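apply_moves --claw '[1.5,1.5,1.5,1.5,1.5,1.5,1.5,1.5]' --pt "-2 -3.7 0" --pt "-4 -7.5 0" --pt "-6 -11 0" --pt "-8.8 -15 0" --pt "-8.8 -15 0" --pt "-8.8 -15 0" --pt "-8.8 -15 0" --pt "-8.8 -15 0" --twist '[0,0,0,0,0,0,0,0]'

```text
t: 11.35
ee_pos: [581.8, -114.6, 147.6]
eef_rot: [[-0.983, 0.185, -0.001], [0.185, 0.983, 0.0], [0.001, 0.0, -1.0]]
contact_force: [0.7, -0.1, -0.7]
width: 21.3
```

```bash
python3 -c "
from h import *
p=w_of(44,-40)
go(*p,98.,np.pi/2+TH)
r=snap('side');crop(r,200,140,380,290,4,'s9.png')
"
```

```text
t 11.3 ee [ 581.77 -114.59  147.56] q [ 0.07  0.39  0.03 -0.   -1.22 -1.83] w 21.3 F [ 0.68 -0.14 -0.7 ] -> travel [-0.05 -0.17  4.96] twist 0.002 rows 1.0
```

View pics/s9.png

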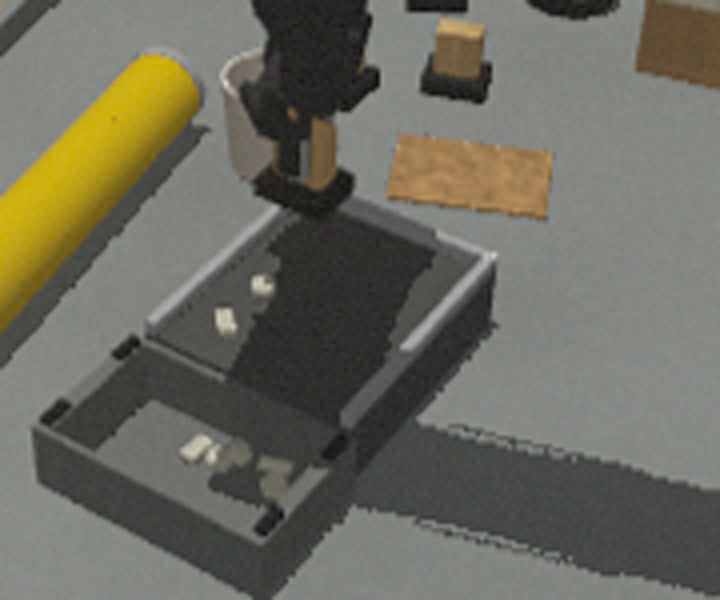

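apply_moves --claw '[1.5,1.5,1.5,1.5,1.5]' --pt "0 0 2.5" --pt "0 0 4" --pt "0 0 5" --pt "0 0 5" --pt "0 0 5" --twist '[0,0,0,0,0]'

```text
t: 11.9
ee_pos: [582.5, -115.2, 98.3]
eef_rot: [[-0.983, 0.185, 0.001], [0.185, 0.983, -0.0], [-0.001, 0.0, -1.0]]
contact_force: [0.5, 0.5, -0.6]
width: 21.5
```

apply_moves --claw '[1.5,1.5,1.5,1.5,1.5,1.5,1.5,1.5]' --pt "0 1 0" --pt "0 2 0" --pt "0 3 0" --pt "0 4 0" --pt "0 5 0" --pt "0 6 0" --pt "0 7 0" --pt "0 8 0" --twist '[0,0,0,0,0,0,0,0]'

```text
t: 12.7
ee_pos: [597.2, -36.1, 97.9]
eef_rot: [[-0.983, 0.186, -0.0], [0.186, 0.983, -0.0], [0.0, -0.0, -1.0]]
contact_force: [0.6, 0.1, -1.3]
width: 21.4
```

```bash
python3 -c "
from h import *
p=w_of(44,112)
go(*p,98.,np.pi/2+TH)
r=snap('side');crop(r,200,140,380,290,4,'s10.png')
"
```

```text
t 12.7 ee [597.21 -36.09  97.86] q [ 0.2   0.44 -0.03  0.   -1.11 -1.96] w 21.4 F [ 0.56  0.09 -1.3 ] -> travel [ 0.    7.03 -0.01] twist 0.001 rows 2.0
```

View pics/s10.png

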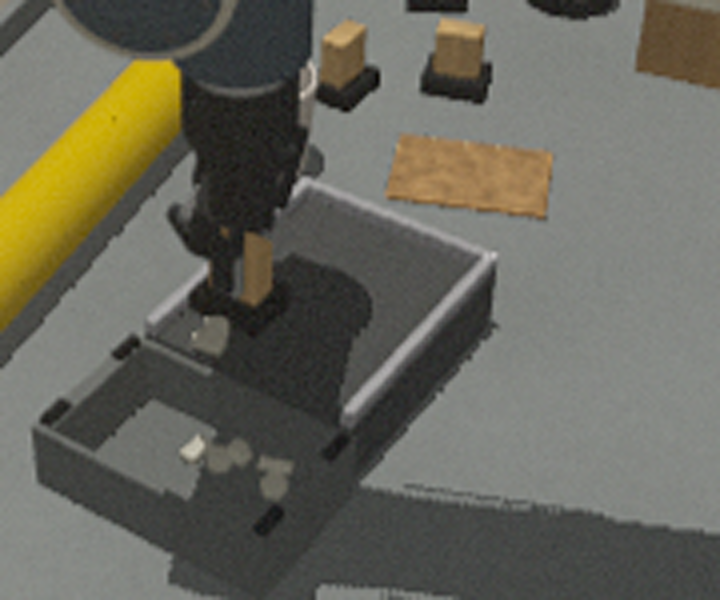

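apply_moves --claw '[1.5,1.5,1.5,1.5,1.5,1.5,1.5,1.5]' --pt "0 1.1 0" --pt "0 2.2 0" --pt "0 3.3 0" --pt "0 4.4 0" --pt "0 5.5 0" --pt "0 6.4 0" --pt "0 7.1 0" --pt "0 7.1 0" --twist '[0,0,0,0,0,0,0,0]'

```text
t: 13.55
ee_pos: [610.5, 33.8, 97.8]
eef_rot: [[-0.983, 0.185, 0.0], [0.185, 0.983, 0.0], [-0.0, 0.0, -1.0]]
contact_force: [-0.1, -0.1, -2.3]
width: 21.3
```

apply_moves --claw '[1.5,1.5,1.5,1.5,1.5,1.5]' --pt "0 0 0" --pt "0 0 -4" --pt "0 0 -8" --pt "0 0 -10" --pt "0 0 -10" --pt "0 0 -10" --twist '[0,0,0,0,0,0]'

```text
t: 14.15
ee_pos: [610.0, 32.5, 197.5]
eef_rot: [[-0.982, 0.187, -0.0], [0.187, 0.982, 0.001], [0.0, 0.001, -1.0]]
contact_force: [0.0, 0.5, -2.2]
width: 21.5
```

```bash
python3 -c "
from h import *
go(514.5,-321.2,195,np.pi/2+.2027)
r=snap('side');crop(r,200,140,380,290,4,'s11.png')
"
```

```text
t 14.2 ee [609.96  32.54 197.54] q [ 0.31  0.39  0.17 -0.   -1.35 -2.07] w 21.5 F [ 0.01  0.5  -2.18] -> travel [  2.77 -36.53   0.23] twist -0.391 rows 8.0
```

View pics/s11.png

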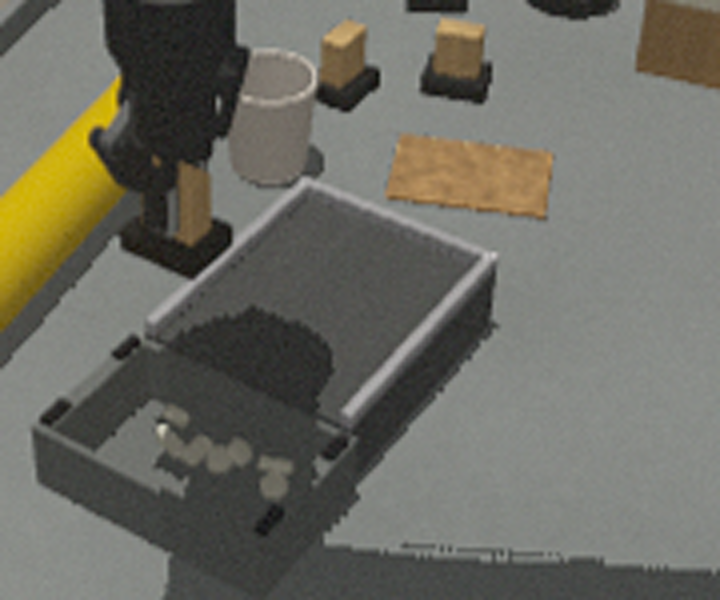

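The panel looks clear, with the chips in the box. I move to above the pad and check from the top camera on the way.

apply_moves --claw '[1.5,1.5,1.5,1.5,1.5,1.5,1.5,1.5]' --pt "0.7 -4.5 0" --pt "1 -9 0" --pt "1.5 -13.5 0" --pt "2 -18 0" --pt "2.3 -23 0" --pt "2.5 -28 0" --pt "2.7 -32 0" --pt "2.8 -36.5 0" --twist '[-0.05,-0.1,-0.15,-0.2,-0.25,-0.3,-0.35,-0.391]'

```text
t: 15.0
ee_pos: [513.3, -321.8, 196.0]
eef_rot: [[-0.979, -0.204, -0.003], [-0.204, 0.979, 0.002], [0.003, 0.002, -1.0]]
contact_force: [1.2, -0.0, -1.5]
width: 21.4
```

apply_moves --claw '[1.5,1.5,1.5]' --pt "0 0 0" --pt "0 0 0" --pt "0 0 0" --twist '[0,0,0]'

```text
t: 15.3
ee_pos: [514.5, -320.0, 196.7]
eef_rot: [[-0.979, -0.202, -0.002], [-0.202, 0.979, 0.001], [0.002, 0.001, -1.0]]
contact_force: [-0.5, 1.3, -1.2]
width: 21.3
```

```bash
python3 -c "
from h import *
go(514.5,-321.2,150,np.pi/2+.2027)
r=snap('top');crop(r,100,160,330,290,3.4,'t4.png')
r=snap('wrist');cv2.imwrite('pics/w4.png',r['bgr'])
"
```

```text
t 15.3 ee [ 514.5  -319.98  196.67] q [-0.3   0.39  0.16 -0.   -1.34 -1.07] w 21.3 F [-0.52  1.34 -1.2 ] -> travel [ 0.02 -0.13  4.67] twist 0.001 rows 1.0
```

View pics/t4.png

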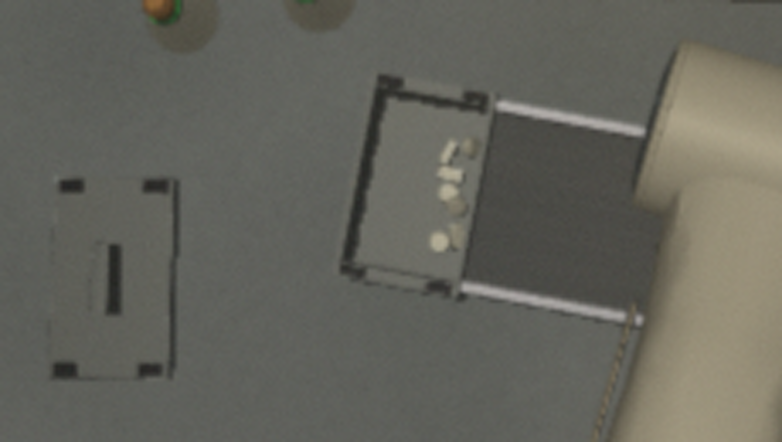

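View pics/w4.png

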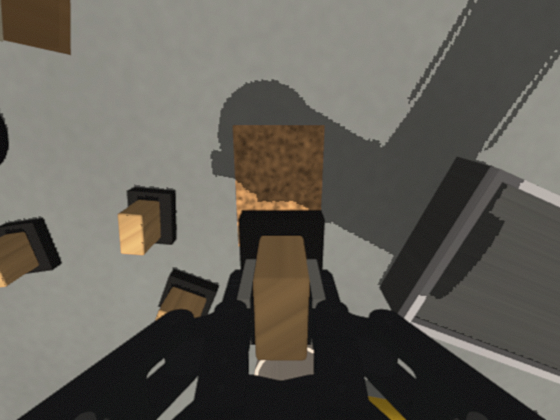

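All seven chips are in the box and the scraper is held straight. I lower it onto the pad.

apply_moves --claw '[1.5,1.5,1.5,1.5,1.5,1.5,1.5]' --pt "0 -0.1 5" --pt "0 -0.1 10" --pt "0 -0.1 13" --pt "0 -0.1 14.3" --pt "0 -0.1 14.8" --pt "0 -0.1 15" --pt "0 -0.1 15" --twist '[0,0,0,0,0,0,0]'

```text
t: 16.1
ee_pos: [516.3, -321.9, 49.6]
eef_rot: [[-0.979, -0.203, 0.003], [-0.203, 0.979, -0.001], [-0.003, -0.002, -1.0]]
contact_force: [-0.3, 0.1, -1.4]
width: 21.3
```

```bash
python3 -c "
from h import *
for i in range(4):
  go(514.5,-321.2,46,np.pi/2+.2027); r=snap('side')
crop(r,260,100,400,220,5,'s12.png')
"
```

```text
t 16.1 ee [ 516.32 -321.91   49.63] q [-0.3   0.5  -0.06  0.   -1.01 -1.07] w 21.3 F [-0.33  0.14 -1.38] -> travel [0.16 0.11 0.36] twist 0.002 rows 1.0
t 16.1 ee [ 516.27 -321.97   49.75] q [-0.3   0.5  -0.06  0.   -1.01 -1.07] w 21.6 F [ 0.56 -0.55 -1.55] -> travel [0.16 0.11 0.37] twist 0.002 rows 1.0
t 16.2 ee [ 516.12 -321.98   49.61] q [-0.3   0.5  -0.07  0.   -1.01 -1.07] w 21.4 F [-0.13  0.75 -1.56] -> travel [0.14 0.11 0.36] twist 0.001 rows 1.0
t 16.2 ee [ 515.96 -321.91   49.41] q [-0.3   0.5  -0.07  0.   -1.01 -1.07] w 21.6 F [ 0.07  0.18 -2.31] -> travel [0.13 0.1  0.34] twist 0.001 rows 1.0
```

View pics/s12.png

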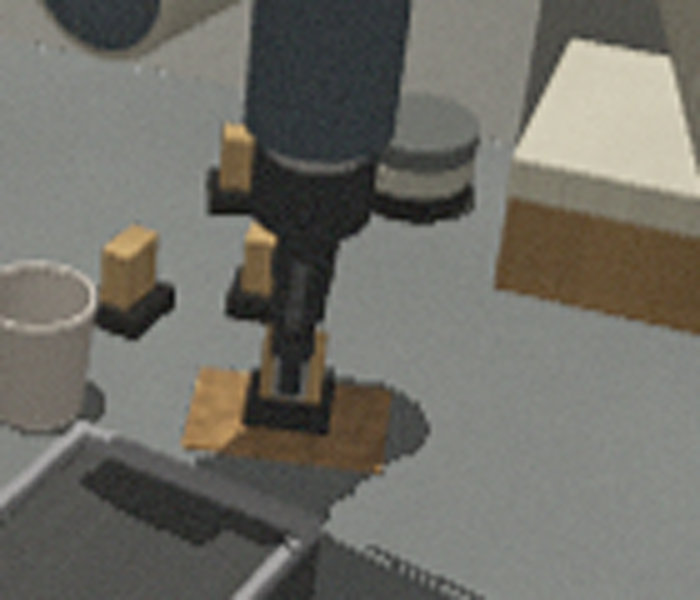

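apply_moves --claw '[1.5,1.5,1.5,1.5]' --pt "0.1 0.1 0.1" --pt "0.1 0.1 0.2" --pt "0.1 0.1 0.3" --pt "0.1 0.1 0.3" --twist '[0,0,0,0]'

```text
t: 16.7
ee_pos: [513.9, -320.8, 45.5]
eef_rot: [[-0.979, -0.203, 0.0], [-0.203, 0.979, -0.0], [-0.0, -0.0, -1.0]]
contact_force: [-1.2, 2.0, 4.0]
width: 21.3
```

```bash
python3 -c "
from h import *
go(514.5,-321.2,46,np.pi/2+.2027)
"
```

```text
t 16.7 ee [ 513.88 -320.79   45.47] q [-0.3   0.5  -0.07  0.   -1.   -1.07] w 21.3 F [-1.24  1.98  4.02] -> travel [-0.05 -0.05 -0.05] twist 0.001 rows 1.0
```

On the pad, with an upward force of 4 N. Now I open, then rise.

apply_moves --claw '[3,4,5,6,7,8,8.5,8.5]' --pt "0 0 0" --pt "0 0 0" --pt "0 0 0" --pt "0 0 0" --pt "0 0 0" --pt "0 0 0" --pt "0 0 0" --pt "0 0 0" --twist '[0,0,0,0,0,0,0,0]'

```text
t: 17.5
ee_pos: [513.9, -320.8, 44.9]
eef_rot: [[-0.979, -0.202, 0.0], [-0.202, 0.979, -0.0], [-0.0, -0.0, -1.0]]
contact_force: [0.3, 1.4, -0.2]
width: 85.0
```

apply_moves --claw '[8.5,8.5,8.5,8.5,8.5,8.5,8.5]' --pt "0 0 -2" --pt "0 0 -5" --pt "0 0 -10" --pt "0 0 -15" --pt "0 0 -20" --pt "0 0 -20" --pt "0 0 -20" --twist '[0,0,0,0,0,0,0]'

```text
t: 18.2
ee_pos: [514.4, -320.9, 246.5]
eef_rot: [[-0.979, -0.202, 0.004], [-0.202, 0.979, -0.001], [-0.003, -0.001, -1.0]]
contact_force: [-0.9, 0.7, -0.9]
width: 85.3
```

```bash
python3 -c "
from h import *
go(494.5,326.5,245,0)
r=snap('wrist');cv2.imwrite('pics/w5.png',r['bgr']);np.save('w5',r['W'])
print(pix(r,[514.5,-321.2,4]),pix(r,[514.5,-321.2,64]))
r=snap('top');crop(r,100,180,200,300,5,'t5.png')
"
```

```text
t 18.2 ee [ 514.42 -320.88  246.52] q [-0.3   0.37  0.26 -0.   -1.46 -1.07] w 85.3 F [-0.92  0.69 -0.87] -> travel [-11.15  63.8    0.09] twist -1.367 rows 13.0
[280.19 178.22] [280.04 191.48]
```

View pics/w5.png

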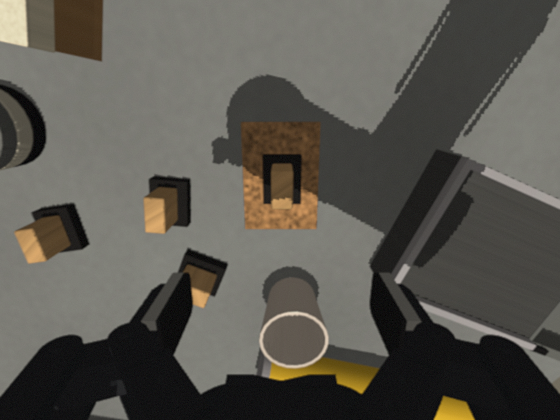

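View pics/t5.png

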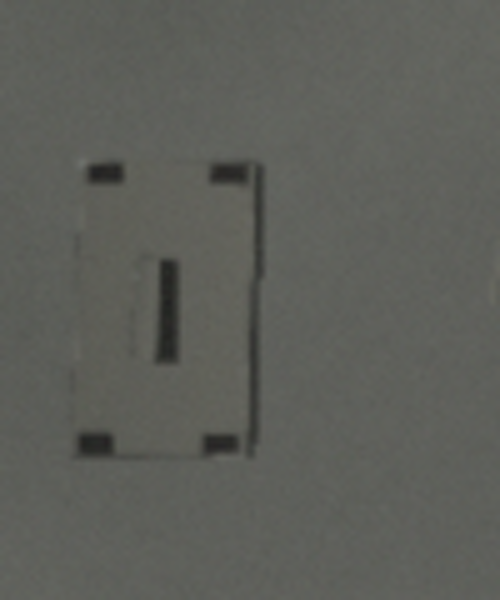

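The scraper stands centred on its pad and the lid has not moved. I go to the lid.

```bash
python3 -c "
from h import *
go(494.5,326.5,200,np.pi/2-.015)
"
```

```text
t 18.3 ee [ 513.38 -320.4   243.67] q [-0.3   0.37  0.25 -0.   -1.46 -1.07] w 84.5 F [-0.19 -0.36 -0.85] -> travel [-11.25  63.73   4.45] twist 0.219 rows 13.0
```

apply_moves --claw '[8.5,8.5,8.5,8.5,8.5,8.5,8.5,8.5]' --pt "-11.2 63.7 4.4" --pt "-11.2 63.7 4.4" --pt "-11.2 63.7 4.4" --pt "-11.2 63.7 4.4" --pt "-11.2 63.7 4.4" --pt "-11.2 63.7 4.4" --pt "-11.2 63.7 4.4" --pt "-11.2 63.7 4.4" --twist '[0.219,0.219,0.219,0.219,0.219,0.219,0.219,0.219]'

```text
t: 19.1
ee_pos: [500.9, 76.9, 216.4]
eef_rot: [[-1.0, 0.015, -0.003], [0.015, 1.0, -0.001], [0.003, -0.001, -1.0]]
contact_force: [1.2, 0.5, -0.3]
width: 84.9
```

```bash
python3 -c "
from h import *
go(494.5,326.5,200,np.pi/2-.015)
"
```

```text
t 19.1 ee [500.93  76.93 216.44] q [ 0.46  0.18 -0.07 -0.   -1.32 -2.05] w 84.9 F [ 1.16  0.51 -0.31] -> travel [ 1.02 24.95  1.62] twist -0.0 rows 6.0
```

apply_moves --claw '[8.5,8.5,8.5,8.5,8.5,8.5,8.5,8.5]' --pt "0.8 24 1.6" --pt "0.8 24 1.6" --pt "0.8 24 1.6" --pt "0.8 24 1.6" --pt "0.8 24 1.6" --pt "0.8 24 1.6" --pt "0.8 24 1.6" --pt "0.8 24 1.6" --twist '[0,0,0,0,0,0,0,0]'

```text
t: 19.9
ee_pos: [497.6, 314.4, 201.1]
eef_rot: [[-1.0, 0.016, -0.001], [0.016, 1.0, -0.001], [0.001, -0.001, -1.0]]
contact_force: [0.1, 0.5, 0.1]
width: 85.1
```

```bash
python3 -c "
from h import *
go(494.5,326.5,200,np.pi/2-.015)
r=snap('wrist');cv2.imwrite('pics/w6.png',r['bgr']);np.save('w6',r['W'])
"
```

```text
t 19.9 ee [497.57 314.41 201.09] q [ 0.83  0.35  0.12  0.   -1.34 -2.42] w 85.1 F [0.09 0.5  0.15] -> travel [0.33 1.2  0.11] twist -0.001 rows 1.0
```

View pics/w6.png

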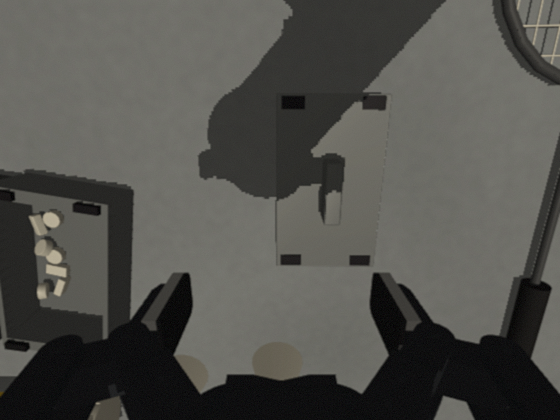

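```bash
python3 -c "
from h import *
b=cv2.imread('pics/w6.png');g=b[80:280,260:400]
cv2.imwrite('pics/c6.png',cv2.resize(cv2.convertScaleAbs(g,alpha=2.2),None,fx=4,fy=3,interpolation=cv2.INTER_CUBIC))
r=snap('wrist');r['W']=np.load('w6.npy')
w=[ray(r,p,13) for p in [(293,102.5),(374,102.5),(360,260),(291,260)]]
print(fit2([(-84,-38),(-84,38),(84,38),(84,-38)],w))
"
```

```text
(array([494.87, 364.28]), np.float64(-0.016022972444731436), array([[-1.63,  0.08],
       [-1.62, -0.04],
       [ 1.64, -0.22],
       [ 1.61,  0.18]]))
```

View pics/c6.png

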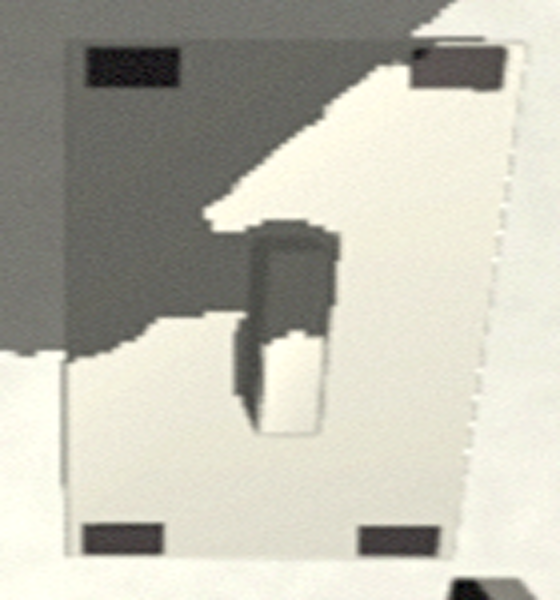

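```bash
python3 -c "
from h import *
r=snap('top');r2=r
w=[ray(r,(100+u/5-.4,180+v/5-.4),13) for u,v in [(105,173),(228,173),(220,444),(95,444)]]
print(fit2([(84,38),(84,-38),(-84,-38),(-84,38)],w))
r=snap('wrist');r['W']=np.load('w6.npy')
print(np.mean([ray(r,(260+u/4-.4,80+v/3-.4),43) for u,v in [(266,247),(333,247),(321,434),(257,434)]],0))
go(494.9,364.3,37.5,np.pi/2-.016)
"
```

```text
(array([495.53, 364.45]), np.float64(-0.016182151337964187), array([[ 2.35,  0.5 ],
       [ 1.51, -0.15],
       [-2.42, -0.16],
       [-1.43, -0.19]]))
[493.4  363.55  43.  ]
t 20.1 ee [498.01 314.34 202.19] q [ 0.83  0.35  0.12  0.   -1.34 -2.42] w 84.6 F [-0.47  0.05 -0.03] -> travel [ 0.4   4.99 16.47] twist -0.001 rows 4.0
```

The lid has been knocked about 38 mm in +y. The top and wrist views agree on its new place, (495, 364), so I use that.

apply_moves --claw '[8.5,8.5,8.5,8.5,8.5,8.5,8.5,8.5]' --pt "0.4 4.95 0" --pt "0.4 4.95 4" --pt "0.4 4.95 8" --pt "0.4 4.95 12" --pt "0.4 4.95 15" --pt "0.4 4.95 16.3" --pt "0.4 4.95 16.3" --pt "0.4 4.95 16.3" --twist '[0,0,0,0,0,0,0,0]'

```text
t: 20.9
ee_pos: [495.6, 365.4, 40.7]
eef_rot: [[-1.0, 0.015, 0.002], [0.015, 1.0, 0.001], [-0.002, 0.002, -1.0]]
contact_force: [0.2, -0.1, 1.2]
width: 84.7
```

```bash
python3 -c "
from h import *
go(494.9,364.3,37.5,np.pi/2-.016)
r=snap('side');crop(r,150,270,330,400,4,'s13.png')
r=snap('wrist');cv2.imwrite('pics/w7.png',r['bgr'])
"
```

```text
t 20.9 ee [495.61 365.4   40.67] q [ 0.89  0.52 -0.05  0.   -1.   -2.48] w 84.7 F [ 0.19 -0.09  1.18] -> travel [ 0.07 -0.11  0.32] twist 0.001 rows 1.0
```

View pics/s13.png

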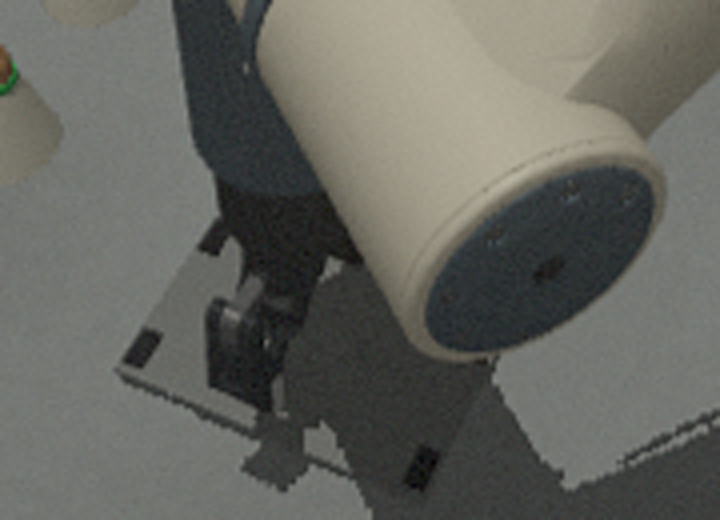

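View pics/w7.png

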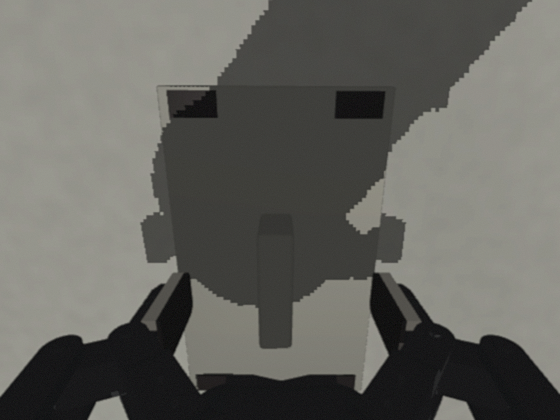

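apply_moves --claw '[7,5,3.5,2.5,1,1,1,1]' --pt "0 -0.1 0.1" --pt "0 -0.1 0.15" --pt "0 -0.1 0.15" --pt "0 -0.1 0.15" --pt "0 -0.1 0.15" --pt "0 -0.1 0.15" --pt "0 -0.1 0.15" --pt "0 -0.1 0.15" --twist '[0,0,0,0,0,0,0,0]'

```text
t: 21.8
ee_pos: [494.7, 364.1, 37.7]
eef_rot: [[-1.0, 0.015, 0.0], [0.015, 1.0, 0.0], [-0.0, 0.0, -1.0]]
contact_force: [-0.1, -0.6, 2.2]
width: 14.8
```

apply_moves --claw '[1,1,1]' --pt "0 0 0" --pt "0 0 0" --pt "0 0 0" --twist '[0,0,0]'

```text
t: 22.1
ee_pos: [494.7, 364.1, 37.7]
eef_rot: [[-1.0, 0.015, 0.0], [0.015, 1.0, 0.0], [-0.0, 0.0, -1.0]]
contact_force: [-0.2, 0.6, 3.2]
width: 14.8
```

Gripped, at an opening of 14.8 mm. I lift.

apply_moves --claw '[1,1,1,1,1,1,1,1]' --pt "0 0 -2" --pt "0 0 -5" --pt "0 0 -8" --pt "0 0 -11" --pt "0 0 -14" --pt "0 0 -14" --pt "0 0 -14" --pt "0 0 -14" --twist '[0,0,0,0,0,0,0,0]'

```text
t: 22.9
ee_pos: [493.6, 363.2, 175.4]
eef_rot: [[-1.0, 0.016, -0.003], [0.016, 1.0, -0.002], [0.003, -0.002, -1.0]]
contact_force: [0.6, -0.7, -3.0]
width: 15.0
```

```bash
python3 -c "
from h import *
p=w_of(0,158);print(p)
go(*p,176,np.pi/2+TH)
r=snap('wrist');cv2.imwrite('pics/w8.png',r['bgr']);np.save('w8',r['W'])
"
```

```text
[575.64  86.42]
t 22.9 ee [493.63 363.22 175.37] q [ 0.89  0.41  0.14 -0.   -1.3  -2.47] w 15.0 F [ 0.64 -0.69 -2.97] -> travel [ -8.63 -27.55  -0.03] twist 0.172 rows 6.0
```

View pics/w8.png

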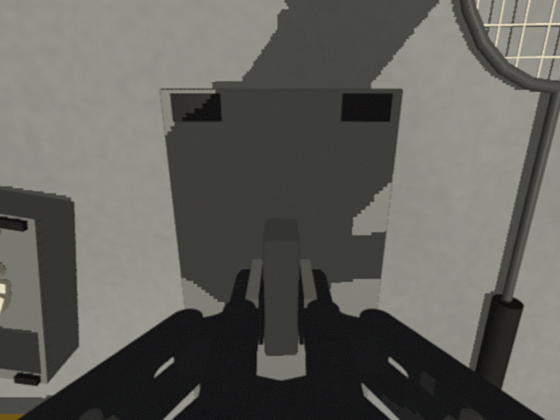

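```bash
cat >> h.py <<'E'
def raytool(r,uv,z):
    T=r["tool_from_camera"];d=T[:3,:3]@np.linalg.inv(r["mtx"])@np.array([uv[0],uv[1],1.]);o=T[:3,3];return o+d*(z-o[2])/d[2]
E
python3 -c "
from h import *
r=snap('wrist');b=cv2.cvtColor(cv2.imread('pics/w8.png'),6)
cv2.imwrite('pics/c7.png',cv2.convertScaleAbs(b[80:140,150:420],alpha=2.5))
for uv in [(196,107.5),(367,107.5),(161,89.5),(402,89.5)]: print(raytool(r,uv,24.7))
"
```

```text
[ 82.22 -37.74  24.7 ]
[82.2  39.33 24.7 ]
[ 89.79 -52.58  24.7 ]
[89.77 54.17 24.7 ]
```

View pics/c7.png

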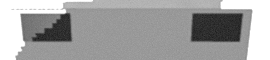

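```bash
python3 -c "
from h import *
r=snap('top');b=r['bgr'][175:262,193:323]
cv2.imwrite('pics/t8.png',cv2.resize(cv2.convertScaleAbs(b,alpha=1.8),None,fx=6,fy=6,interpolation=cv2.INTER_CUBIC))
for o in [(83,-100,67),(-83,-100,67),(83,100,67),(-83,100,67),(84,196,58),(84,120,58),(-84,196,58),(-84,120,58),(90,213,53),(-90,213,53),(78,208,53),(-78,208,53)]:
  p=pix(r,[*w_of(*o[:2]),o[2]]);print(o,(p+.4-[193,175])*6)
"
```

```text
(83, -100, 67) [724.91 160.76]
(-83, -100, 67) [663.59 499.48]
(83, 100, 67) [319.31  86.53]
(-83, 100, 67) [255.37 423.3 ]
(84, 196, 58) [129.15  51.46]
(84, 120, 58) [281.17  79.28]
(-84, 196, 58) [ 63.68 388.91]
(-84, 120, 58) [216.67 417.46]
(90, 213, 53) [99.28 34.65]
(-90, 213, 53) [ 29.19 394.6 ]
(78, 208, 53) [104.59  60.3 ]
(-78, 208, 53) [ 43.9  372.29]
```

View pics/t8.png

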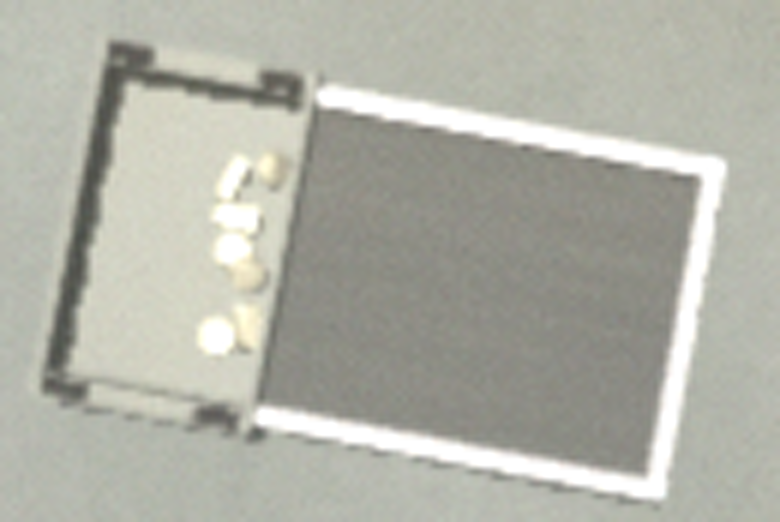

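```bash
python3 -c "
from h import *
go(*w_of(-2,157.2),150,np.pi/2+TH)
"
```

```text
t 23.1 ee [494.03 363.43 175.88] q [ 0.89  0.41  0.14 -0.   -1.3  -2.47] w 14.3 F [ 0.5   0.36 -2.56] -> travel [ -8.38 -27.61   2.63] twist 0.172 rows 6.0
```

apply_moves --claw '[1,1,1,1,1,1,1,1]' --pt "-1 -3 0" --pt "-2.2 -7 0" --pt "-3.5 -11 0" --pt "-4.8 -15 0" --pt "-6 -19 0" --pt "-7 -23 0" --pt "-8 -26 1" --pt "-8.4 -27.6 2" --twist '[0.02,0.05,0.08,0.1,0.12,0.14,0.16,0.172]'

```text
t: 23.85
ee_pos: [574.6, 84.2, 156.7]
eef_rot: [[-0.982, 0.189, -0.0], [0.189, 0.982, -0.0], [0.0, -0.0, -1.0]]
contact_force: [-0.0, 1.0, -2.0]
width: 14.7
```

apply_moves --claw '[1,1,1]' --pt "0 0 0" --pt "0 0 0" --pt "0 0 0" --twist '[0,0,0]'

```text
t: 24.15
ee_pos: [574.3, 87.7, 157.6]
eef_rot: [[-0.983, 0.185, 0.0], [0.185, 0.983, 0.0], [-0.0, 0.0, -1.0]]
contact_force: [0.1, 0.2, -1.5]
width: 15.2
```

```bash
python3 -c "
from h import *
go(*w_of(-2,157.2),106,np.pi/2+TH)
r=snap('wrist');cv2.imwrite('pics/w9.png',r['bgr']);np.save('w9',r['W'])
"
```

```text
t 24.1 ee [574.35  87.71 157.58] q [ 0.42  0.36  0.01 -0.   -1.23 -2.18] w 15.2 F [ 0.15  0.23 -1.52] -> travel [ 0.05 -0.18  5.16] twist 0.002 rows 2.0
```

View pics/w9.png

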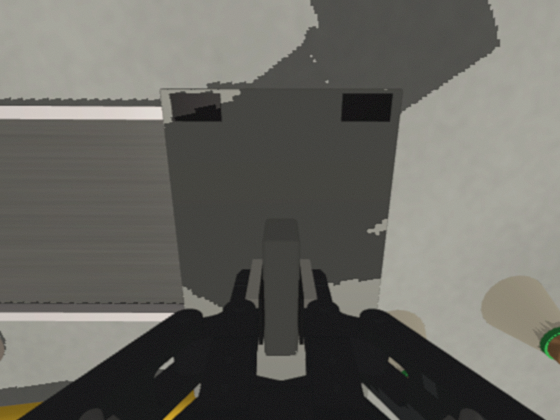

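```bash
python3 -c "
from h import *
b=cv2.imread('pics/w9.png');g=cv2.cvtColor(b,6)
print([int(x) for x in g[98:126,80]],[int(x) for x in g[296:326,80]],[int(x) for x in g[98:126,150]])
r=snap('wrist');r['W']=np.load('w9.npy')
for uv in [(80,106),(80,120),(150,106),(150,120),(80,313),(80,321)]:print(uv,R2(TH).T@(ray(r,uv,67)[:2]-ST))
"
```

```text
[153, 107, 82, 80, 80, 79, 78, 97, 162, 203, 211, 210, 207, 208, 207, 208, 207, 209, 207, 210, 205, 148, 99, 91, 92, 94, 94, 95] [91, 88, 90, 89, 87, 90, 88, 72, 83, 91, 90, 91, 92, 92, 89, 92, 132, 193, 206, 204, 205, 205, 205, 206, 200, 170, 157, 156, 158, 157] [161, 155, 108, 79, 79, 77, 78, 89, 148, 208, 222, 220, 219, 219, 219, 219, 219, 219, 219, 221, 218, 174, 116, 96, 96, 100, 98, 99]
(80, 106) [-84.07  29.14]
(80, 120) [-75.35  27.37]
(150, 106) [-84.14  74.5 ]
(150, 120) [-75.42  73.35]
(80, 313) [74.99 -3.16]
(80, 321) [82.75 -4.74]
```

apply_moves --claw '[1,1,1,1,1,1,1]' --pt "0 -0.15 2" --pt "0 -0.15 4" --pt "0 -0.15 5" --pt "0 -0.15 5.2" --pt "0 -0.15 5.2" --pt "0 -0.15 5.2" --pt "0 -0.15 5.2" --twist '[0,0,0,0,0,0,0]'

```text
t: 24.95
ee_pos: [574.6, 85.4, 106.4]
eef_rot: [[-0.983, 0.186, 0.002], [0.186, 0.983, 0.001], [-0.002, 0.001, -1.0]]
contact_force: [0.2, -1.0, -1.0]
width: 14.8
```

```bash
python3 -c "
from h import *
for i in range(3):
  go(*w_of(-1.5,157.2),90,np.pi/2+TH);r=snap('side')
crop(r,190,190,350,310,5,'s14.png')
"
```

```text
t 24.9 ee [574.64  85.42 106.45] q [ 0.42  0.4  -0.07  0.   -1.11 -2.17] w 14.8 F [ 0.16 -0.97 -1.04] -> travel [0.07 0.04 1.64] twist 0.001 rows 1.0
t 25.0 ee [574.52  85.34 106.28] q [ 0.42  0.4  -0.07  0.   -1.11 -2.17] w 14.8 F [-0.07  0.69 -0.72] -> travel [0.06 0.05 1.63] twist 0.0 rows 1.0
t 25.1 ee [574.4   85.29 106.12] q [ 0.42  0.4  -0.07  0.   -1.11 -2.17] w 14.7 F [ 0.35  0.15 -1.88] -> travel [0.05 0.05 1.61] twist 0.0 rows 1.0
```

View pics/s14.png

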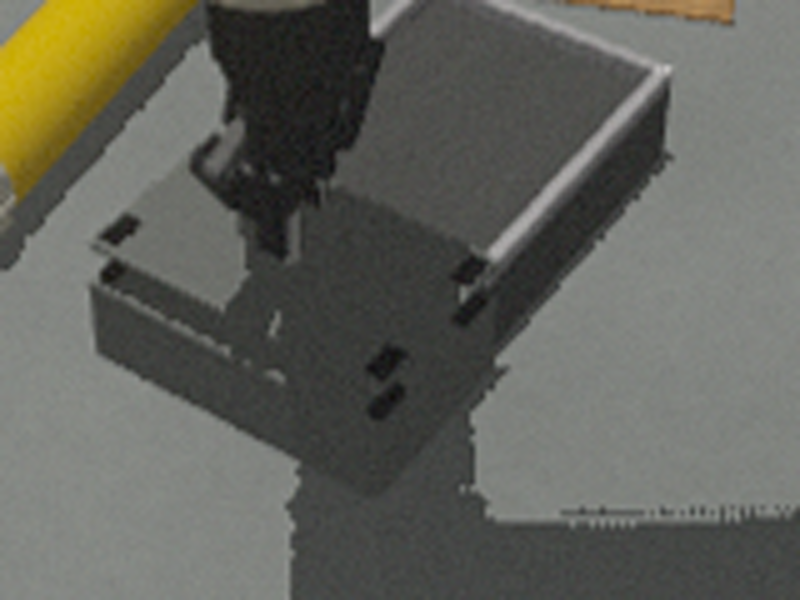

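The lid's marks sit straight above the pegs. I lower it gently.

apply_moves --claw '[1,1,1,1,1,1,1,1]' --pt "0.05 0.05 0.3" --pt "0.05 0.05 0.6" --pt "0.05 0.05 0.9" --pt "0.05 0.05 1.1" --pt "0.05 0.05 1.3" --pt "0.05 0.05 1.5" --pt "0.05 0.05 1.6" --pt "0.05 0.05 1.6" --twist '[0,0,0,0,0,0,0,0]'

```text
t: 25.9
ee_pos: [573.6, 85.7, 89.3]
eef_rot: [[-0.983, 0.186, -0.0], [0.186, 0.983, -0.0], [0.0, -0.0, -1.0]]
contact_force: [0.3, 0.3, -1.6]
width: 15.0
```

```bash
python3 -c "
from h import *
for i in range(2):
  go(*w_of(-1.5,157.2),88,np.pi/2+TH);r=snap('side')
crop(r,190,190,350,310,5,'s15.png')
"
```

```text
t 25.9 ee [573.6   85.72  89.29] q [ 0.42  0.41 -0.09  0.   -1.07 -2.18] w 15.0 F [ 0.3   0.29 -1.58] -> travel [-0.04  0.03  0.13] twist 0.0 rows 1.0
t 25.9 ee [573.67  85.75  89.41] q [ 0.42  0.41 -0.09  0.   -1.07 -2.18] w 15.0 F [-0.61  0.26 -1.72] -> travel [-0.03  0.02  0.14] twist 0.0 rows 1.0
```

View pics/s15.png

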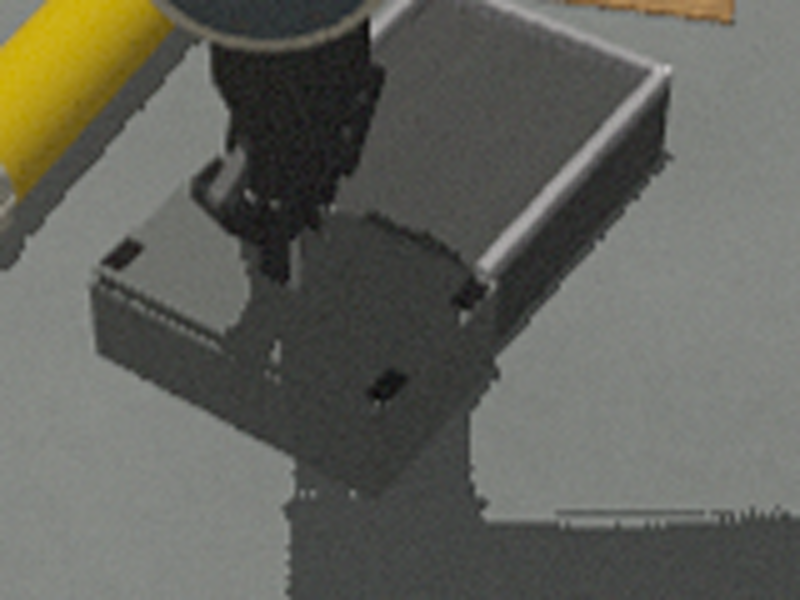

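apply_moves --claw '[1,1,1,1,1]' --pt "0 0 0.1" --pt "0 0 0.2" --pt "0 0 0.3" --pt "0 0 0.3" --pt "0 0 0.3" --twist '[0,0,0,0,0]'

```text
t: 26.5
ee_pos: [573.9, 85.7, 88.0]
eef_rot: [[-0.983, 0.186, 0.001], [0.186, 0.983, 0.0], [-0.001, 0.0, -1.0]]
contact_force: [-3.6, 0.2, 7.7]
width: 14.8
```

apply_moves --claw '[1,1,1,1,1]' --pt "0 0 0.1" --pt "0 0 0.2" --pt "0 0 0.3" --pt "0 0 0.3" --pt "0 0 0.3" --twist '[0,0,0,0,0]'

```text
t: 27.0
ee_pos: [573.9, 85.8, 87.0]
eef_rot: [[-0.983, 0.185, 0.003], [0.185, 0.983, 0.0], [-0.003, 0.0, -1.0]]
contact_force: [-9.6, 1.5, 20.1]
width: 14.9
```

apply_moves --claw '[1,1,2.5,4,5,6,6,6]' --pt "0 0 -0.2" --pt "0 0 -0.3" --pt "0 0 -0.3" --pt "0 0 -0.3" --pt "0 0 -0.3" --pt "0 0 -0.3" --pt "0 0 -0.3" --pt "0 0 -0.3" --twist '[0,0,0,0,0,0,0,0]'

```text
t: 27.8
ee_pos: [573.7, 85.7, 86.3]
eef_rot: [[-0.983, 0.186, -0.0], [0.186, 0.983, -0.0], [0.0, -0.0, -1.0]]
contact_force: [-0.3, 0.5, -0.1]
width: 60.5
```

apply_moves --claw '[6,6,6,6,6,6]' --pt "0 0 -3" --pt "0 0 -7" --pt "0 0 -10" --pt "0 0 -12" --pt "0 0 -12" --pt "0 0 -12" --twist '[0,0,0,0,0,0]'

```text
t: 28.4
ee_pos: [573.6, 85.9, 206.5]
eef_rot: [[-0.983, 0.186, 0.0], [0.186, 0.983, 0.001], [-0.0, 0.001, -1.0]]
contact_force: [0.2, 0.3, -1.5]
width: 59.8
```

```bash
python3 -c "
from h import *
go(*w_of(0,158),200,np.pi/2+TH)
r=snap('wrist');cv2.imwrite('pics/w10.png',r['bgr']);np.save('w10',r['W'])
r=snap('side')
crop(r,190,190,350,310,5,'s16.png')
"
```

```text
t 28.4 ee [573.58  85.87 206.46] q [ 0.42  0.33  0.1  -0.   -1.34 -2.18] w 59.8 F [ 0.23  0.34 -1.47] -> travel [-0.19  0.09  0.65] twist 0.0 rows 1.0
```

View pics/w10.png

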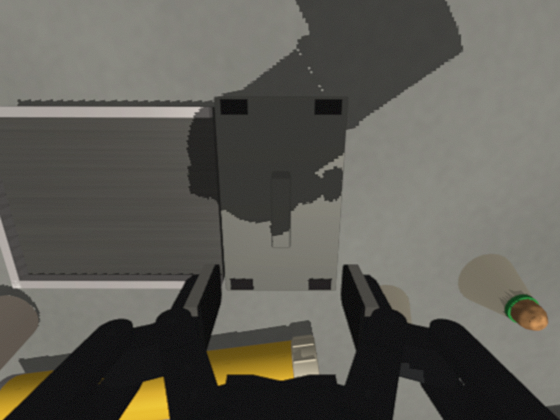

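View pics/s16.png

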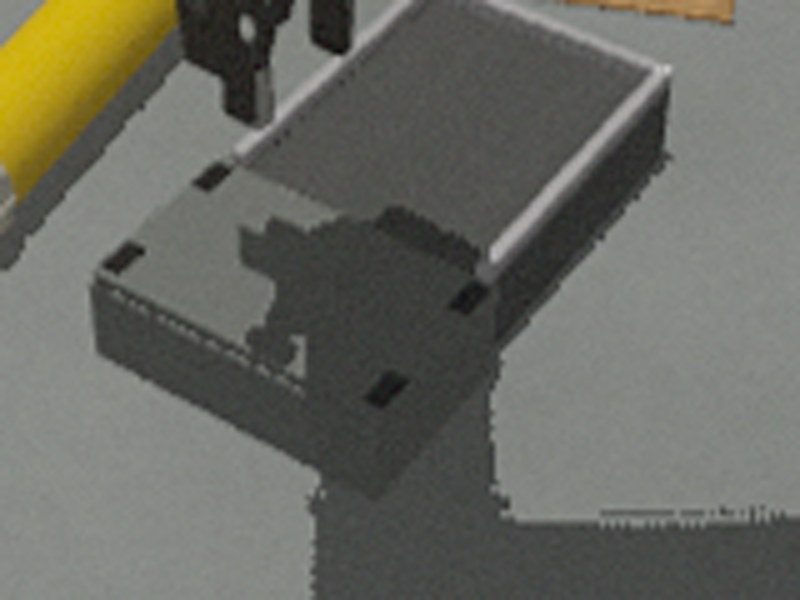

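```bash
python3 -c "
from h import *
r=snap('wrist');r['W']=np.load('w10.npy')
w=[ray(r,p,62) for p in [(234,106.5),(328,106.5),(320,285),(242,285)]]
o=[(-84,-38),(-84,38),(84,38),(84,-38)]
print(fit2(o,w));print([R2(TH).T@(x[:2]-ST)-[0,158] for x in w])
go(*w_of(-80,158-38),120,np.pi/2+TH)
"
```

```text
(array([574.46,  86.44]), np.float64(-0.18743056916366055), array([[-0.92,  0.33],
       [-0.98,  0.05],
       [ 0.86, -0.44],
       [ 1.04,  0.06]]))
[array([-84.19, -38.36]), array([-84.2 ,  37.93]), array([81.9 , 38.09]), array([ 81.83, -38.43])]
t 28.6 ee [573.05  85.61 205.17] q [ 0.42  0.33  0.1  -0.   -1.34 -2.18] w 59.9 F [ 0.51 -0.24  0.55] -> travel [ 7.74 -3.66  8.54] twist 0.0 rows 3.0
```

The lid is located and sits on its pegs, within about 1 mm of centre. Next I press each corner with the fingers shut.

```bash
python3 -c "
from h import *
go(*w_of(-80,158-33),95,np.pi/2+TH)
"
```

```text
t 28.6 ee [573.05  85.61 205.17] q [ 0.42  0.33  0.1  -0.   -1.34 -2.18] w 59.9 F [ 0.51 -0.24  0.55] -> travel [ 7.74 -3.16 11.04] twist 0.0 rows 3.0
```

apply_moves --claw '[0,0,0,0,0,0,0,0]' --pt "4 -1.6 0" --pt "7.7 -3.2 0" --pt "7.7 -3.2 4" --pt "7.7 -3.2 8" --pt "7.7 -3.2 10" --pt "7.7 -3.2 11" --pt "7.7 -3.2 11" --pt "7.7 -3.2 11" --twist '[0,0,0,0,0,0,0,0]'

```text
t: 29.35
ee_pos: [492.8, 68.8, 97.2]
eef_rot: [[-0.983, 0.186, 0.001], [0.186, 0.983, -0.0], [-0.001, 0.0, -1.0]]
contact_force: [0.8, -0.6, -0.2]
width: -0.0
```

apply_moves --claw '[0,0,0,0,0,0,0,0]' --pt "0 0 0.5" --pt "0 0 1" --pt "0 0 1.2" --pt "0 0 1.4" --pt "0 0 1.6" --pt "0 0 1.8" --pt "0 0 1.9" --pt "0 0 1.9" --twist '[0,0,0,0,0,0,0,0]'

```text
t: 30.15
ee_pos: [492.1, 68.5, 78.5]
eef_rot: [[-0.983, 0.186, 0.001], [0.186, 0.983, -0.0], [-0.001, -0.0, -1.0]]
contact_force: [-3.3, -0.4, 8.3]
width: -0.1
```

apply_moves --claw '[0,0,0,0,0,0]' --pt "0 0 0.1" --pt "0 0 0.2" --pt "0 0 0.3" --pt "0 0 0.3" --pt "0 0 0.3" --pt "0 0 0.3" --twist '[0,0,0,0,0,0]'

```text
t: 30.75
ee_pos: [492.2, 68.7, 77.3]
eef_rot: [[-0.983, 0.185, 0.002], [0.185, 0.983, 0.0], [-0.002, 0.0, -1.0]]
contact_force: [-10.4, 1.6, 22.2]
width: -0.3
```

apply_moves --claw '[0,0,0,0]' --pt "0 0 0.1" --pt "0 0 0.2" --pt "0 0 0.3" --pt "0 0 0.3" --twist '[0,0,0,0]'

```text
t: 31.15
ee_pos: [492.3, 68.7, 77.0]
eef_rot: [[-0.983, 0.184, 0.003], [0.184, 0.983, -0.0], [-0.003, 0.0, -1.0]]
contact_force: [-20.7, 1.4, 45.0]
width: -0.0
```

This corner has bottomed at TCP z = 77.0, which is home. Next corner.

apply_moves --claw '[0,0,0,0,0,0,0,0]' --pt "0 0 -1" --pt "0 0 -2.5" --pt "0 3.3 -2.5" --pt "0 6.6 -2.5" --pt "0 6.6 -2.5" --pt "0 6.6 -1.2" --pt "0 6.6 -0.8" --pt "0 6.6 -0.6" --twist '[0,0,0,0,0,0,0,0]'

```text
t: 31.95
ee_pos: [503.6, 133.1, 77.3]
eef_rot: [[-0.983, 0.186, -0.002], [0.186, 0.983, -0.001], [0.001, -0.001, -1.0]]
contact_force: [-6.9, 1.5, 14.0]
width: 0.1
```

apply_moves --claw '[0,0,0,0,0,0]' --pt "0 0 0.1" --pt "0 0 0.2" --pt "0 0 0.3" --pt "0 0 0.4" --pt "0 0 0.4" --pt "0 0 0.4" --twist '[0,0,0,0,0,0]'

```text
t: 32.55
ee_pos: [503.7, 133.1, 77.1]
eef_rot: [[-0.983, 0.186, 0.001], [0.186, 0.983, -0.0], [-0.001, 0.0, -1.0]]
contact_force: [-14.9, 0.3, 29.3]
width: -0.1
```

apply_moves --claw '[0,0,0,0,0,0,0,0]' --pt "0 0 -2" --pt "0 0 -4" --pt "-4 0 -4" --pt "-8 0 -4" --pt "-12 0 -4" --pt "-16 0 -4" --pt "-16 0 -4" --pt "-16 0 -4" --twist '[0,0,0,0,0,0,0,0]'

```text
t: 33.35
ee_pos: [661.8, 102.8, 112.6]
eef_rot: [[-0.982, 0.188, -0.001], [0.188, 0.982, -0.0], [0.001, -0.001, -1.0]]
contact_force: [0.1, -0.3, 0.3]
width: 0.2
```

```bash
python3 -c "
from h import *
go(*w_of(79.5,158+33),82,np.pi/2+TH)
"
```

```text
t 33.4 ee [661.85 102.84 112.57] q [ 0.39  0.56  0.21 -0.   -1.23 -2.15] w 0.2 F [ 0.14 -0.31  0.3 ] -> travel [0.21 0.08 3.06] twist -0.001 rows 1.0
```

apply_moves --claw '[0,0,0,0,0,0,0,0]' --pt "0.2 0 1.5" --pt "0.2 0 2.5" --pt "0.2 0 3" --pt "0.2 0 3.2" --pt "0.2 0 3.4" --pt "0.2 0 3.6" --pt "0.2 0 3.7" --pt "0.2 0 3.8" --twist '[0,0,0,0,0,0,0,0]'

```text
t: 34.15
ee_pos: [659.7, 104.2, 78.2]
eef_rot: [[-0.983, 0.185, 0.002], [0.185, 0.983, -0.0], [-0.002, 0.0, -1.0]]
contact_force: [-8.1, 0.7, 14.0]
width: 0.3
```

apply_moves --claw '[0,0,0,0]' --pt "0 0 0.1" --pt "0 0 0.2" --pt "0 0 0.2" --pt "0 0 0.2" --twist '[0,0,0,0]'

```text
t: 34.55
ee_pos: [659.7, 104.1, 77.7]
eef_rot: [[-0.983, 0.185, 0.003], [0.185, 0.983, -0.0], [-0.003, 0.0, -1.0]]
contact_force: [-8.0, 0.3, 17.2]
width: -0.0
```

apply_moves --claw '[0,0,0,0]' --pt "0 0 0.1" --pt "0 0 0.2" --pt "0 0 0.3" --pt "0 0 0.3" --twist '[0,0,0,0]'

```text
t: 34.95
ee_pos: [660.2, 103.9, 77.0]
eef_rot: [[-0.983, 0.184, 0.005], [0.184, 0.983, -0.001], [-0.005, 0.0, -1.0]]
contact_force: [-12.2, -1.0, 26.6]
width: 0.1
```

apply_moves --claw '[0,0,0,0,0,0,0,0]' --pt "0 0 -1" --pt "0 0 -3" --pt "0 -3.3 -3" --pt "0 -6.6 -3" --pt "0 -6.6 -3" --pt "0 -6.6 -1.5" --pt "0 -6.6 -0.9" --pt "0 -6.6 -0.7" --twist '[0,0,0,0,0,0,0,0]'

```text
t: 35.75
ee_pos: [646.8, 39.4, 77.1]
eef_rot: [[-0.983, 0.186, -0.002], [0.186, 0.983, -0.001], [0.002, -0.001, -1.0]]
contact_force: [-5.5, 0.3, 7.1]
width: 0.1
```

apply_moves --claw '[0,0,0,0,0,0]' --pt "0 0 0.1" --pt "0 0 0.2" --pt "0 0 0.3" --pt "0 0 0.4" --pt "0 0 0.5" --pt "0 0 0.5" --twist '[0,0,0,0,0,0]'

```text
t: 36.35
ee_pos: [647.0, 39.5, 77.0]
eef_rot: [[-0.983, 0.184, 0.001], [0.184, 0.983, -0.001], [-0.002, -0.001, -1.0]]
contact_force: [-12.0, 0.6, 22.6]
width: -0.1
```

All four corners reached TCP z = 77.0. I rise and inspect.

apply_moves --claw '[0,0,0,0,0,0,0,0]' --pt "0 0 -2" --pt "0 0 -6" --pt "0 0 -10" --pt "2 -1 -13" --pt "5 -3 -13" --pt "7 -6 -13" --pt "7 -9 -13" --pt "7 -9 -13" --twist '[0,0,0,0,0,0,0,0]'

```text
t: 37.15
ee_pos: [561.0, -38.2, 203.7]
eef_rot: [[-0.982, 0.188, 0.002], [0.188, 0.982, -0.0], [-0.002, -0.0, -1.0]]
contact_force: [0.4, -0.2, 0.1]
width: -0.3
```

apply_moves --claw '[0,0,0]' --pt "0 0 0" --pt "0 0 0" --pt "0 0 0" --twist '[0,0,0]'

```text
t: 37.45
ee_pos: [562.2, -35.4, 202.3]
eef_rot: [[-0.983, 0.185, -0.0], [0.185, 0.983, 0.0], [0.0, 0.0, -1.0]]
contact_force: [-0.1, 0.4, -0.1]
width: 0.2
```

```bash
python3 -c "
from h import *
go(*w_of(0,158),200,np.pi/2+TH)
r=snap('wrist');cv2.imwrite('pics/w11.png',r['bgr']);np.save('w11',r['W'])
r=snap('side');cv2.imwrite('pics/s17f.png',r['bgr'])
crop(r,200,190,350,300,5,'s17.png')
r=snap('top');crop(r,140,120,400,290,3,'t17.png')
"
```

```text
t 37.5 ee [562.16 -35.39 202.27] q [ 0.21  0.3   0.05 -0.   -1.32 -1.97] w 0.2 F [-0.09  0.39 -0.09] -> travel [ 0.93 12.22  0.23] twist 0.001 rows 3.0
```

View pics/w11.png

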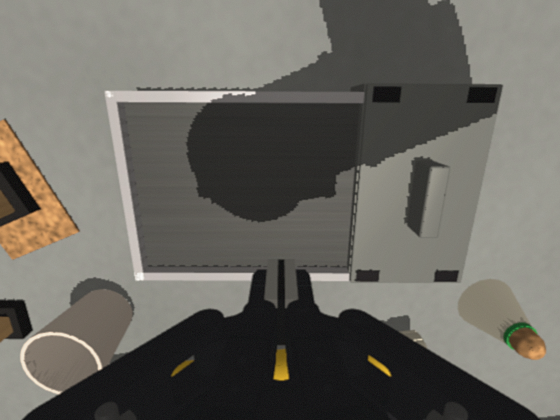

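View pics/s17.png

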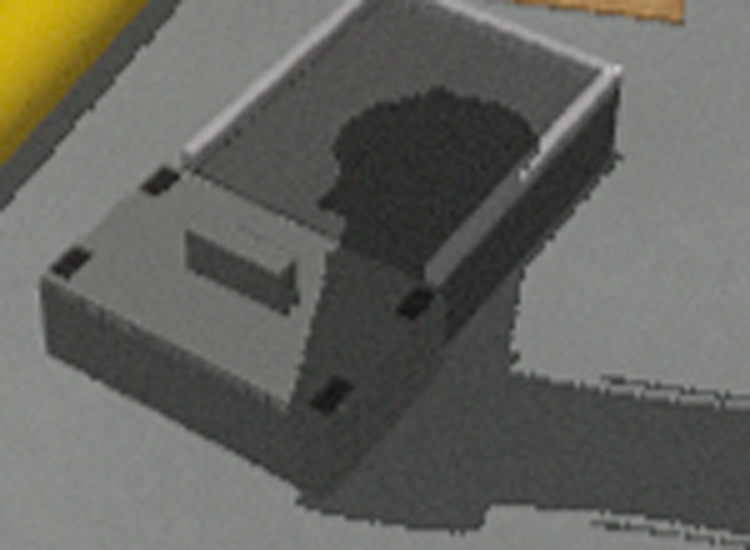

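View pics/t17.png

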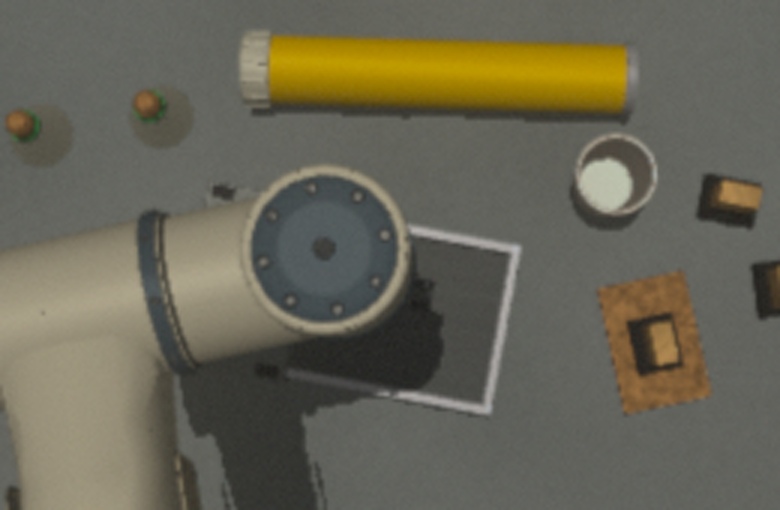

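View pics/s17f.png

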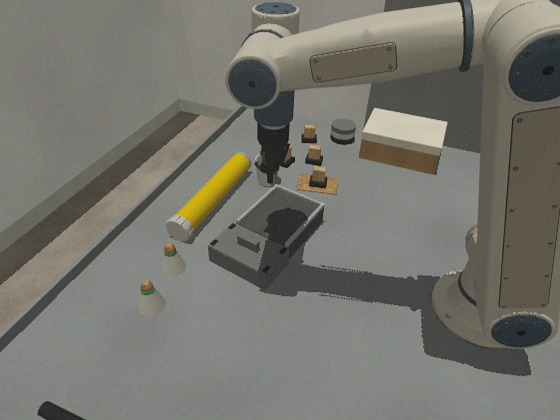

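```bash
python3 -c "
from h import *
ticket.sign_off()"
```

```text
the job is handed in; nothing more can be done
```

The job is done and handed in at about 37.6 s on the robot's clock; the hand-in reports no verdict.

- **Chips:** I swept the panel in three lanes with the scraper from the pad. The top view then showed all seven chips in the box and the panel clear.
- **Scraper:** It is back on its pad, upright and a few millimetres from the centre or less, as seen from the wrist and top cameras.
- **Lid:** It had been knocked about 38 mm in +y during the run, so I found it again before gripping it. It went on within about 1 mm of centre. I pressed all four corners until each stopped at TCP z = 77.0 mm, the height worked out for the lid being home, under 22 to 45 N. The side view showed no gap along the front. I did not measure the corner heights separately from the images.
- **Bystanders:** The cup, shuttlecocks and tube looked unmoved in the last pictures.
- **Disagreement:** The calibration left 1 to 2 mm of disagreement between the top and wrist cameras on the panel's x position. The 3 mm play in the box took that up.

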